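Dry-assemble a laminated wooden hand plane on its gluing board

ROBOT

A 6-joint arm with a two-finger parallel gripper is mounted at the origin on a cart in front of the work surface, level with it; the furniture and walls round the work are solid. World frame = base frame: x ahead of the robot, y to its left, z up, the work surface at z = 0. Lengths are in m, angles in rad, forces in N, time in s.
With the tool pointing down it reaches from about 0.25 to 0.8 m from the base axis. Payload 8.5 kg.
Tool frame: the origin (TCP) lies on the centre line of the jaws, within the pads' length; the fingertips stand robot.tip_reach ahead of it and the grasp point (between the pads) lies 5 mm behind it (robot.tip_reach is the distance from the TCP to the fingertips, in m); x points along the fingers, z is the direction in which the jaws open and shut, and the axes are right-handed (so a half turn about x gives the same grasp; the last joint's range is limited). The gripper opens to 85 mm and grips with 20 to 120 N. Pads are 22 mm wide; open, the fingers measure 114 mm over their backs; the gripper's body (76 mm by 85 mm) begins 54 mm behind the grasp point. The pads swing forward as they close: fully open they stand 13 mm farther back than shut.
Start: joints at [-1.244, 0.238, -0.013, 1.319, 0, 1.571], TCP at [0.169, -0.497, 0.245] pointing down, gripper open.
Joint ranges: [-2.66, 2.66], [-1.03, 1.9], [-1.14, 1.46], [-1.82, 2.27], [-1.45, 1.34], [-3.14, 3.14]. Speed limits (rad/s): [2.22, 2.22, 2.79, 3.14, 3.14, 3.14].

INTERFACE

Orientations are given as a 3x3 rotation matrix whose columns are the frame's x, y, z axes.
In Python, from bench import state, snapshot, camera_model, hand_in, robot gives the robot as it stands.
- The arm moves only by the tool step_arm, never from a script. Its argument "commands" is a list of rows, each a list of 2 entries, a list of its own where there are three numbers: the shift along the tool's x, y, z in units of 0.4 m (1.0 is 0.4 m), then the turn about the tool's x in units of 0.5 rad (1.0 is 0.5 rad). A call has 1 to 10 rows; each row is the pose to reach, as a shift and turn from the pose measured when the call began, along the tool's axes at that moment; what a row does not reach only later rows make up. A row lasts 1/12 s, in which the tool goes at most 41.7 mm and 7.16 degrees, less where a joint would pass 70% of its speed; a pose out of reach is approached as far as the arm can. A call with a number of a shift or a turn outside -1 to 1 is refused whole. A call with a gripper value outside its range is refused whole. "fingers" is the gripper's target within -1 to 1 (shut at 1, half-way at 0, fully open at -1), set as the call begins (left out, the last holds). The fingers move at their own pace and stop on an object; "grip_force" is the grip in N (left out, the last holds). Time passes only in rows, so rows that repeat a pose let the fingers close. It gives the time, the measured TCP pose, the force and the opening at its end, in the units of the state.
- state(): the state, without advancing time (a new reading comes with each control period).
- snapshot(name): name is "scene" or "top" or "wrist"; returns the picture (480x640x3 uint8, red, green, blue); there is no depth.
- camera_model(name): a dict with "vfov" (degrees; the focal length in pixels is half the picture's height over the tangent of half this angle, whatever the lens; pixels are square), "cx", "cy" (the principal point, pixels), "extrinsics" (4x4, takes a point from camera to world coordinates); the wrist camera has in their place "tool_from_camera" (4x4, takes a point from camera to tool coordinates, whose origin is the TCP and whose axes are the tool frame's). Camera axes: x right, y up, looking along -z (the intrinsics and any distortion apply to the point x, -y, -z); pixel columns grow to the right and rows downward; lengths in m; the calibration is good to about 2 mm. The wrist camera is an equidistant fisheye: a pixel r from the principal point sees the ray r / f radians off the axis. A picture is of the moment at which its call begins: read the wrist's pose just before it. camera_model takes no time and is no camera call.
- hand_in(): hands the job in, once; it reports no verdict.
The state is a dict: "time": time; "qpos": joint angles; "qd": joint speeds; "effort": joint torques, N m; "tcp_pos": TCP position; "eef_rot": TCP orientation; "contact_force": force on the tool from outside, world axes, zero at the start; "ft_torque": the same for the moment, N m; "opening": opening from 0.0 (shut) to 1.0 (fully open).
Only numpy, scipy, OpenCV 4.12 (cv2) and the standard library are available. Lean on these libraries where they do the work, as an engineer would, in place of code of your own. Each camera call takes 0.05 s, during which the arm holds its last target.

TASK

Put the laminated wooden plane together dry, lying on its side on the white gluing board: first the cheek with four dowels, set down onto the board's two steel pins (either way round), then the bed block (the longer) and the toe block, each on its own pair of dowels with its square end flush with the cheek's end, so that their sloping ends face each other across the open throat, and last the plain cheek over the dowels of both blocks. Every part must end fully down on its pins or dowels and released. Leave the offcuts, the marking gauge and the tape where they are.

Things in the scene. Friction and masses are not known exactly. Their poses are not given: they have to be found in the camera images.
- gluing_board: White-topped gluing board fixed to the bench, 184 x 80 x 18 mm (x, y, z). Origin: centre of its underside; x along its length. Two upright steel pins on top at (x, y) = (-56, 0) and (56, 0) mm. All pins and dowels here are 9 mm thick, 9 mm tall, tapered above 4 mm to a 3 mm tip. All parts start flat on the bench, right side up. A 0.2 m high tote stands behind (front x = 0.61).
- pegged_cheek: Lower cheek: dark wood board 164 x 50 x 12 mm, 85 g. Origin: centre of its underside; x along its length. Through holes of 11.5 mm at (-56, 0), (56, 0) mm. Four light dowels on top: (-69, 12), (-33, -12) mm for the bed block, (69, 12), (40, -12) mm for the toe block. Seated: origin 18 mm straight above the board's, x parallel either way round.
- bed_block: Bed block: dark wood, 40 mm tall, 50 wide (y), 95 g, one end at 45 degrees. Origin: underside, mid-length of its long edge, mid-width. Square end x = -44; edge y = -25 runs x = -44..44, edge y = 25 only -44..-6 mm. Holes below, 11.5 wide, 13 deep: (-31, 12), (5, -12); dowel on top (-31, 12). Grip across y at x = -18. Seated: origin at (-38, 0, 12) mm in the lower cheek's frame, same heading.
- toe_block: Toe block: dark wood, 40 mm tall, 50 wide (y), 85 g, shorter, one steep sloping end. Origin: underside, mid-length of its long edge, mid-width. Square end x = 34; edge y = -25 runs x = -34..34, edge y = 25 only -14..34 mm. Holes below, 11.5 wide, 13 deep: (21, 12), (-8, -12); dowel on top (21, 12). Grip across y at x = 5. Seated: origin at (48, 0, 12) mm in the lower cheek's frame, same heading.
- plain_cheek: Upper cheek: plain dark wood board 164 x 50 x 12 mm (x, y, z), 85 g, no dowels; two 12.5 mm through holes at (-69, 12), (69, 12) mm, nearer the +y edge. Origin: centre of its underside; x along its length. Seated on the blocks: origin at (0, 0, 52) mm in the lower cheek's frame, same heading.
- long_offcut: Bystander: brown hardwood offcut, plain block 92 x 44 x 30 mm, origin centre of its underside.
- short_offcut: Bystander: brown hardwood offcut, plain block 73 x 45 x 25 mm, origin centre of its underside.
- marking_gauge: Bystander: wooden marking gauge, 137 x 92 x 47 mm, origin centre of its underside.
- masking_tape: Bystander: roll of masking tape lying flat, 83 mm across, 18 mm tall, origin centre of its underside.

How it is judged:
On the way, in this order (a step that is already met when the one before it is completed fails the run):
1. the dowelled cheek lies on the board, on both pins (horizontal distance between pegged_cheek and gluing_board below 0.004 m and angle between the x axis of pegged_cheek and the x axis of gluing_board, either way round below 0.07 rad and z of pegged_cheek in the frame of gluing_board between 0.0165 and 0.0198 m), for 0.2 s.
2. bed block and toe block are both seated on the cheek's dowels (all of step 1 and x of bed_block in the frame of pegged_cheek between -0.042 and -0.034 m and y of bed_block in the frame of pegged_cheek between -0.004 and 0.004 m and z of bed_block in the frame of pegged_cheek between 0.0105 and 0.014 m and angle between the x axis of each of bed_block, toe_block and the x axis of pegged_cheek, either way round below 0.09 rad and angle between each of bed_block, toe_block's own z axis and vertical below 0.05 rad and x of toe_block in the frame of pegged_cheek between 0.044 and 0.052 m and y of toe_block in the frame of pegged_cheek between -0.004 and 0.004 m and z of toe_block in the frame of pegged_cheek between 0.0105 and 0.014 m), for 0.2 s.
3. the plain cheek is seated on both blocks (all of step 2 and x of plain_cheek in the frame of pegged_cheek between -0.005 and 0.005 m and y of plain_cheek in the frame of pegged_cheek between -0.005 and 0.005 m and z of plain_cheek in the frame of pegged_cheek between 0.0505 and 0.054 m and angle between the x axis of plain_cheek and the x axis of pegged_cheek, either way round below 0.09 rad and angle between plain_cheek's own z axis and vertical below 0.05 rad), for 0.2 s.
At the end, for the whole second after the job is handed in: Dowelled cheek on the pins, both blocks the right way round on their dowels (each within 4 mm, 4 to 5 degrees of its place), plain cheek on top on their dowels (within 5 mm, 5 degrees); every part within 1.5 mm of fully down, level and at rest (all of step 3 and linear speed of each of pegged_cheek, bed_block, toe_block, plain_cheek below 0.01 m/s); the robot touches nothing.
It fails at once if the long offcut is pushed more than 30 mm from its place (distance of long_offcut from where it was at the start of the episode above 0.03 m).
It fails at once if the short offcut is pushed more than 30 mm from its place (distance of short_offcut from where it was at the start of the episode above 0.03 m).
It fails at once if the marking gauge is pushed more than 30 mm from its place (distance of marking_gauge from where it was at the start of the episode above 0.03 m).
It fails at once if the roll of masking tape is pushed more than 30 mm from its place (distance of masking_tape from where it was at the start of the episode above 0.03 m).
It also fails if it takes over 125 s, if anything falls off the work surface, if the arm or the gripper's body presses on something with over 40 N, if the wrist force passes 120 N, or if a joint passes its speed limit or range.

## Working session

There is one attempt and no reset: what is moved stays moved. The work goes in short steps, Python scripts to look and compute and a tool call to move; the robot and the scene stay as the last step left them, time stands still between calls to the robot, and variables do not carry over. Pictures are saved under pics/ and viewed, and the job is handed in when it is done.

Besides the shell and the picture viewer there is one more tool, called after "Call:" as name([rows], argument=value, ...), one row to a line, values as JSON. step_arm: Moves the arm, as the interface text tells. Shifts and turns lie within -1 to 1; 1 stands for 0.4 m of shift or 0.5 rad of turn. Its arguments: {"type":"object","properties":{"commands":{"type":"array"},"fingers":{"type":"number"},"grip_force":{"type":"number"}},"required":["commands"]}

```bash
ls; mkdir -p pics; python3 - <<'E'
from bench import *
import cv2,numpy as np
np.set_printoptions(precision=4,suppress=True)
s=state(); print(s); print(robot, getattr(robot,'tip_reach',None))
for n in ['scene','top','wrist']:
    cv2.imwrite(f'pics/{n}0.png',snapshot(n)[:,:,::-1]); print(n,camera_model(n))
E
```

```text
pics
{'time': 0.0, 'qpos': array([-1.244 ,  0.2388, -0.0143,  1.3192,  0.    ,  1.5708]), 'qd': array([-0.0007, -0.0005,  0.0012, -0.001 , -0.0011, -0.0009]), 'effort': array([ -0.0009, -53.8777,  34.6439,   0.0183,  -0.0001,  -0.    ]), 'tcp_pos': array([ 0.1684, -0.4968,  0.2447]), 'eef_rot': array([[-0.0005,  0.9471,  0.321 ],
       [ 0.0013,  0.321 , -0.9471],
       [-1.    ,  0.    , -0.0014]]), 'contact_force': array([-0.0603,  0.1831, -0.1517]), 'ft_torque': array([ 0.0482, -0.0115,  0.0181]), 'opening': 1.0019028226075524}
<Robot object at 0x7fe38cb7fa10> 0.014
scene {'vfov': 51.692666321678544, 'cx': 322.0920181556644, 'cy': 240.9319216192221, 'extrinsics': array([[-0.5817,  0.6356, -0.5076,  0.0634],
       [-0.8134, -0.4531,  0.3648,  0.4288],
       [ 0.0018,  0.6251,  0.7805,  0.8836],
       [ 0.    ,  0.    ,  0.    ,  1.    ]])}
top {'vfov': 46.94836623033289, 'cx': 325.86793075522826, 'cy': 224.1449935384206, 'extrinsics': array([[-0.0421,  0.9785, -0.2017,  0.3448],
       [-0.9991, -0.041 ,  0.0095,  0.0396],
       [ 0.0011,  0.202 ,  0.9794,  1.2912],
       [ 0.    ,  0.    ,  0.    ,  1.    ]])}
wrist {'vfov': 65.70646984690485, 'cx': 317.3206727077007, 'cy': 234.13296828492412, 'tool_from_camera': array([[-0.0009,  0.3222, -0.9467, -0.1288],
       [-0.0012,  0.9467,  0.3222,  0.0829],
       [ 1.    ,  0.0015, -0.0005, -0.0002],
       [ 0.    ,  0.    ,  0.    ,  1.    ]])}
```

View pics/top0.png

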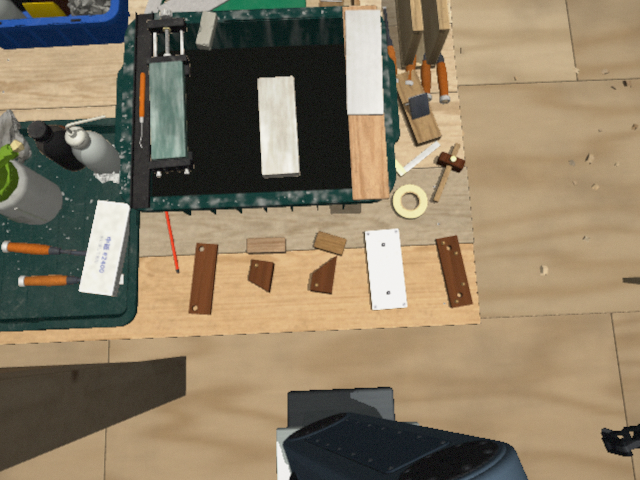

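View pics/scene0.png

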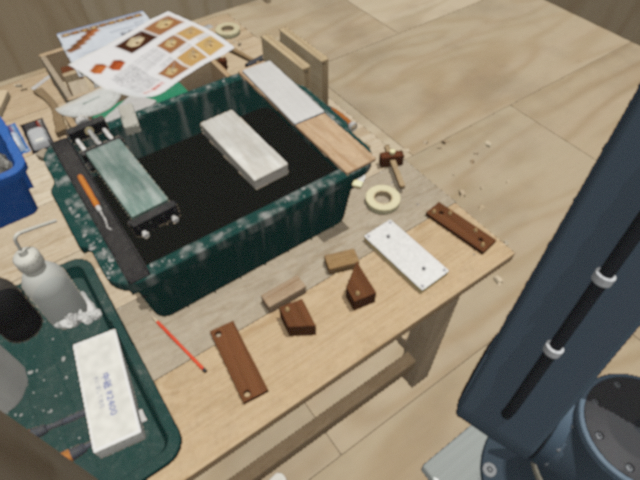

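View pics/wrist0.png

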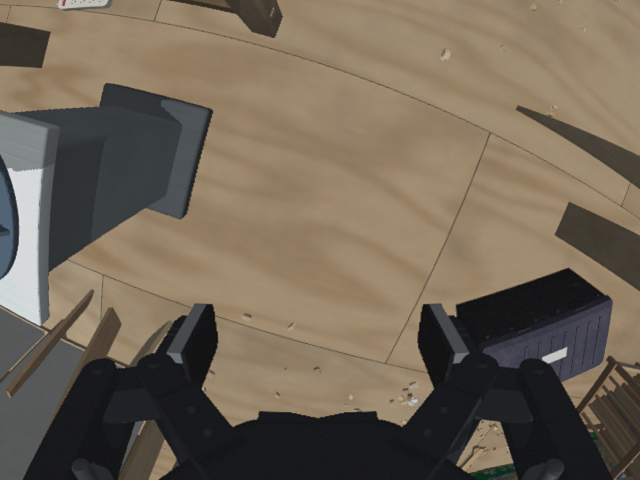

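```bash
cat > h.py <<'E'
from bench import *
import cv2,numpy as np
np.set_printoptions(precision=4,suppress=True)
def f_of(m): return 240/np.tan(np.radians(m['vfov']/2))
def ext(n,s=None):
    m=camera_model(n)
    if n=='wrist':
        s=s or state(); T=np.eye(4);T[:3,:3]=s['eef_rot'];T[:3,3]=s['tcp_pos']
        return m,T@m['tool_from_camera']
    return m,m['extrinsics']
def ray(n,uv,s=None):
    m,E=ext(n,s); f=f_of(m); a=(uv[0]-m['cx']); b=(uv[1]-m['cy'])
    if n=='wrist':
        r=np.hypot(a,b);th=r/f; d=np.array([np.sin(th)*a/max(r,1e-9),-np.sin(th)*b/max(r,1e-9),-np.cos(th)])
    else: d=np.array([a/f,-b/f,-1])
    return E[:3,3],E[:3,:3]@d
def hit(n,uv,z,s=None):
    o,d=ray(n,uv,s); return o+d*(z-o[2])/d[2]
def proj(n,P,s=None):
    m,E=ext(n,s); f=f_of(m); P=np.atleast_2d(P)
    p=(P-E[:3,3])@E[:3,:3]; x,y,z=p[:,0],-p[:,1],-p[:,2]
    if n=='wrist':
        r=np.hypot(x,y);th=np.arctan2(r,z);k=f*th/np.maximum(r,1e-12)
    else: k=f/z
    return np.c_[m['cx']+k*x,m['cy']+k*y]
def save(im,name,crop=None,sc=1):
    if crop: x0,y0,x1,y1=crop; im=im[y0:y1,x0:x1]
    im=cv2.resize(im,None,fx=sc,fy=sc,interpolation=cv2.INTER_CUBIC)
    cv2.imwrite('pics/'+name,im[:,:,::-1])
def pose(xy,yaw,pts):
    c,s=np.cos(yaw),np.sin(yaw);pts=np.array(pts,float)
    return np.c_[xy[0]+c*pts[:,0]-s*pts[:,1],xy[1]+s*pts[:,0]+c*pts[:,1],pts[:,2]]
E
python3 - <<'E'
from h import *
im=cv2.imread('pics/top0.png')[:,:,::-1]
save(im,'topL.png',(180,220,340,320),4.9); save(im,'topR.png',(330,180,490,320),4.2)
E
```

```text
(no output)
```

View pics/topL.png

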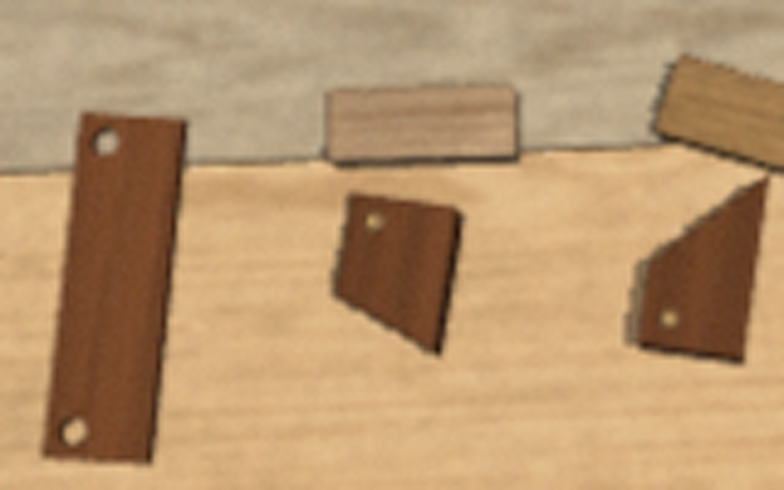

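View pics/topR.png

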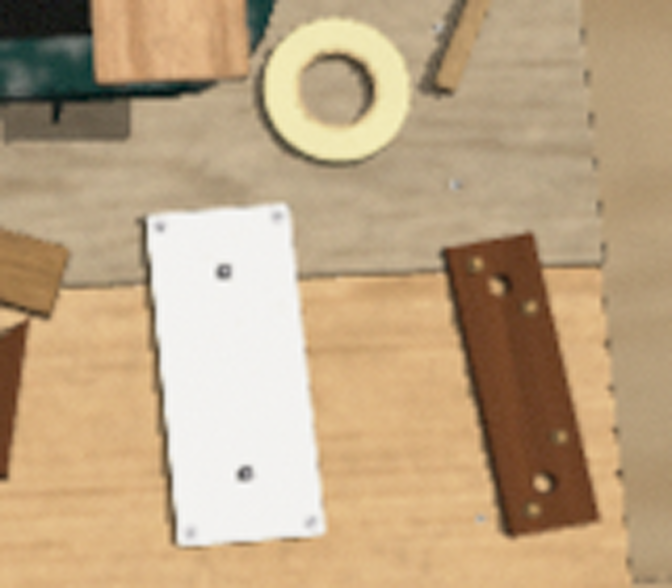

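```bash
cat > fit.py <<'E'
from h import *
from scipy.optimize import least_squares
def fit(views,x0):
    # views: list of (cam, pts3 local(with world z), uv, state)
    def r(p):
        return np.concatenate([(proj(c,pose(p[:2],p[2],P),s)-np.array(uv)).ravel() for c,P,uv,s in views])
    o=least_squares(r,x0,loss='soft_l1'); return o.x,r(o.x).reshape(-1,2)
L=lambda U:[((a+.5)/4.9-.5+180,(b+.5)/4.9-.5+220) for a,b in U]
R=lambda U:[((a+.5)/4.2-.5+330,(b+.5)/4.2-.5+180) for a,b in U]
E
python3 - <<'E'
from fit import *
B=1e-3*np.array
S={
'board':(1e-3*np.array([(56,0,23),(-56,0,23),(92,40,18),(92,-40,18),(-92,-40,18),(-92,40,18)]),R([(223,271),(245,473),(147,216),(289,205),(325,534),(178,546)])),
'peg':(1e-3*np.array([(69,12,21),(40,-12,21),(-33,-12,21),(-69,12,21),(82,25,12),(82,-25,12),(-82,-25,12),(-82,25,12)]),R([(476,264),(530,307),(559,437),(533,510),(443,249),(531,233),(599,520),(510,536)])),
'plain':(1e-3*np.array([(69,12,12),(-69,12,12),(82,25,12),(82,-25,12),(-82,-25,12),(-82,25,12)]),L([(105,140),(74,431),(80,113),(187,121),(152,463),(42,456)])),
'toe':(1e-3*np.array([(21,12,49),(34,25,40),(34,-25,40),(-34,-25,40),(-14,25,40)]),L([(374,221),(350,195),(460,210),(440,353),(333,295)])),
'bed':(1e-3*np.array([(-31,12,49),(44,-25,40),(-44,-25,40),(-44,25,40),(-6,25,40)]),L([(670,318),(768,178),(742,362),(638,347),(643,262)])),
}
for k,(P,uv) in S.items():
    c=hit('top',np.mean(uv,0),P[:,2].mean())
    x,r=fit([('top',P,uv,None)],[c[0],c[1],0]); print(k,x,np.abs(r).max(0))
print('long off',hit('top',L([(425,122)])[0],.03),'short', [hit('top',u,.025) for u in L([(683,55),(655,135)])])
print('tape',hit('top',R([(335,90)])[0],.018))
E
```

```text
Traceback (most recent call last):
TypeError: unsupported operand type(s) for *: 'float' and 'builtin_function_or_method'
```

```bash
cat > S.py <<'E'
from fit import *
A=lambda l:1e-3*np.array(l,float)
S={
'board':(A([(56,0,23),(-56,0,23),(92,40,18),(92,-40,18),(-92,-40,18),(-92,40,18)]),R([(223,271),(245,473),(147,216),(289,205),(325,534),(178,546)])),
'peg':(A([(69,12,21),(40,-12,21),(-33,-12,21),(-69,12,21),(82,25,12),(82,-25,12),(-82,-25,12),(-82,25,12)]),R([(476,264),(530,307),(559,437),(533,510),(443,249),(531,233),(599,520),(510,536)])),
'plain':(A([(69,12,12),(-69,12,12),(82,25,12),(82,-25,12),(-82,-25,12),(-82,25,12)]),L([(105,140),(74,431),(80,113),(187,121),(152,463),(42,456)])),
'toe':(A([(21,12,49),(34,25,40),(34,-25,40),(-34,-25,40),(-14,25,40)]),L([(374,221),(350,195),(460,210),(440,353),(333,295)])),
'bed':(A([(-31,12,49),(44,-25,40),(-44,-25,40),(-44,25,40),(-6,25,40)]),L([(670,318),(768,178),(742,362),(638,347),(643,262)])),
}
E
python3 - <<'E'
from S import *
for k,(P,uv) in S.items():
    c=hit('top',np.mean(uv,0),P[:,2].mean())
    x,r=fit([('top',P,uv,None)],[c[0],c[1],0]); print(k,x,np.abs(r).max(0))
print('long off',hit('top',L([(425,122)])[0],.03),'short', [hit('top',u,.025) for u in L([(683,55),(655,135)])])
print('tape',hit('top',R([(335,90)])[0],.018))
E
```

```text
board [ 0.497  -0.1059  0.0381] [0.4027 0.3105]
peg [ 0.4852 -0.2648  0.1413] [0.2233 0.6544]
plain [ 0.4932  0.3166 -0.1032] [0.4033 0.5798]
toe [ 0.4903  0.1815 -0.1693] [0.6694 0.4852]
bed [ 0.4907  0.0387 -0.1838] [0.882  0.8383]
long off [0.5624 0.1669 0.03  ] short [array([0.5904, 0.044 , 0.025 ]), array([0.5524, 0.0588, 0.025 ])]
tape [ 0.6547 -0.1731  0.018 ]
```

```bash
python3 - <<'E'
from h import *
for u in [(388,200),(398,190),(140,205)]: print(hit('top',u,.2),hit('top',u,.05))
s=state()
print(proj('wrist',s['tcp_pos']+0.014*s['eef_rot'][:,0]))
E
```

```text
[ 0.6144 -0.0994  0.2   ] [ 0.6515 -0.1185  0.05  ]
[ 0.6346 -0.1212  0.2   ] [ 0.6744 -0.1433  0.05  ]
[0.625  0.4043 0.2   ] [0.6636 0.4544 0.05  ]
[[317.7332 307.6417]]
```

```bash
cat >> h.py <<'E'
def go(xyz,yang,s=None):
    """numbers for step_arm to reach tcp xyz with tool y pointing at world angle yang"""
    s=s or state(); R=s['eef_rot']; d=R.T@(np.array(xyz)-s['tcp_pos'])/0.4
    cur=np.arctan2(R[1,1],R[0,1]); dt=-(yang-cur); dt=(dt+np.pi)%(2*np.pi)-np.pi
    print('cmd',np.round(d,4),'turn',round(dt/0.5,3),'| cur',s['tcp_pos'],'yang',round(cur,4),'q',s['qpos'],'t',round(s['time'],2),'F',s['contact_force'])
E
python3 - <<'E'
from h import *
go([.45,-.265,.245],.3)
E
```

```text
cmd [-0.0001  0.8528 -0.3232] turn 0.054 | cur [ 0.1685 -0.4969  0.2448] yang 0.3268 q [-1.244   0.2387 -0.014   1.3192  0.      1.5708] t 0.15 F [-0.689   0.0821  0.0351]
```

Call:
step_arm([
  [[0, 0.85, -0.32], 0.3],
  [[0, 0.85, -0.32], 0.6],
  [[0, 0.85, -0.32], 0.6],
  [[0, 0.85, -0.32], 0.6],
  [[0, 0.85, -0.32], 0.6],
  [[0, 0.85, -0.32], 0.6],
  [[0, 0.85, -0.32], 0.6],
  [[0, 0.85, -0.32], 0.6],
  [[0, 0.85, -0.32], 0.6],
  [[0, 0.85, -0.32], 0.6],
], fingers=-1)

```text
time: 0.98
tcp_pos: [0.4536, -0.2627, 0.2445]
eef_rot: [[0.001, 0.999, 0.032], [0.002, 0.032, -0.999], [-1.0, 0.001, -0.002]]
contact_force: [-0.7, 0.8, 0.1]
opening: 1.001
```

```bash
python3 - <<'E'
from h import *
s=state();go([.4852,-.2648,.2],np.pi+.1413,s)
im=snapshot('wrist');save(im,'w1.png')
E
```

```text
cmd [0.1112 0.0787 0.0081] turn 6.064 | cur [ 0.4536 -0.2627  0.2445] yang 0.0319 q [-0.5264  0.2373 -0.0168  1.3171  0.0025  2.5833] t 0.98 F [-0.6565  0.7867  0.0819]
```

View pics/w1.png

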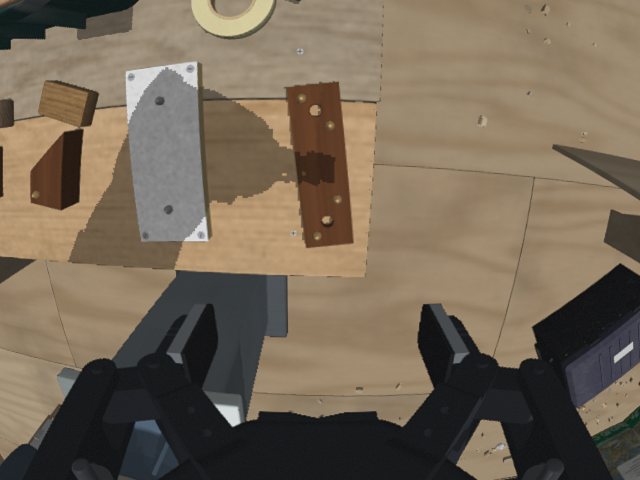

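Call:
step_arm([
  [[0, 0.05, -0.1], -0.25],
  [[0, 0.05, -0.1], -0.5],
  [[0, 0.05, -0.1], -0.75],
  [[0, 0.05, -0.1], -1.0],
  [[0, 0.05, -0.1], -1.0],
])

```text
time: 1.45
tcp_pos: [0.4696, -0.224, 0.2443]
eef_rot: [[-0.001, 0.859, 0.512], [0.002, 0.512, -0.859], [-1.0, -0.0, -0.002]]
contact_force: [0.1, 0.3, -0.0]
opening: 0.999
```

Call:
step_arm([
  [[0, 0, 0], -0.25],
  [[0, 0, 0], -0.5],
  [[0, 0, 0], -0.75],
  [[0, 0, 0], -1.0],
  [[0, 0, 0], -1.0],
])

```text
time: 1.87
tcp_pos: [0.4689, -0.2247, 0.2442]
eef_rot: [[-0.002, 0.508, 0.861], [0.002, 0.861, -0.508], [-1.0, 0.001, -0.002]]
contact_force: [-0.0, -0.6, 0.4]
opening: 0.997
```

Call:
step_arm([
  [[0, 0, 0], -0.25],
  [[0, 0, 0], -0.5],
  [[0, 0, 0], -0.75],
  [[0, 0, 0], -1.0],
  [[0, 0, 0], -1.0],
])

```text
time: 2.28
tcp_pos: [0.4684, -0.2252, 0.2442]
eef_rot: [[-0.002, 0.035, 0.999], [0.002, 0.999, -0.034], [-1.0, 0.002, -0.002]]
contact_force: [-0.2, 0.4, 0.4]
opening: 1.002
```

Call:
step_arm([
  [[0, 0, 0], -0.25],
  [[0, 0, 0], -0.5],
  [[0, 0, 0], -0.75],
  [[0, 0, 0], -1.0],
  [[0, 0, 0], -1.0],
])

```text
time: 2.7
tcp_pos: [0.4681, -0.2255, 0.2442]
eef_rot: [[-0.002, -0.446, 0.895], [0.002, 0.895, 0.446], [-1.0, 0.002, -0.001]]
contact_force: [0.2, -0.4, 0.3]
opening: 1.002
```

Call:
step_arm([
  [[0, 0, 0], -0.25],
  [[0, 0, 0], -0.5],
  [[0, 0, 0], -0.75],
  [[0, 0, 0], -1.0],
  [[0, 0, 0], -1.0],
])

```text
time: 3.12
tcp_pos: [0.468, -0.2258, 0.2442]
eef_rot: [[-0.002, -0.818, 0.575], [0.002, 0.575, 0.818], [-1.0, 0.003, 0.0]]
contact_force: [0.2, -0.2, 0.0]
opening: 1.001
```

Call:
step_arm([
  [[0, 0, 0], -0.25],
  [[0, 0, 0], -0.5],
  [[0, 0, 0], -0.75],
  [[0, 0, 0], -1.0],
  [[0, 0, 0], -1.0],
])

```text
time: 3.53
tcp_pos: [0.4678, -0.2259, 0.2442]
eef_rot: [[-0.002, -0.993, 0.118], [0.002, 0.118, 0.993], [-1.0, 0.002, 0.001]]
contact_force: [0.2, -0.2, 0.3]
opening: 1.003
```

```bash
python3 - <<'E'
from h import *
s=state();go([.47,-.2,.28],np.pi+.04,s)
E
```

```text
cmd [-0.0895  0.0024  0.0651] turn -0.317 | cur [ 0.4678 -0.2259  0.2442] yang 3.0229 q [-0.4502  0.2311 -0.0258  1.3166  0.0004 -0.3315] t 3.53 F [ 0.1958 -0.159   0.3499]
```

Call:
step_arm([
  [[-0.09, 0, 0.065], -0.2],
  [[-0.09, 0, 0.065], -0.32],
  [[-0.09, 0, 0.065], -0.32],
  [[-0.09, 0, 0.065], -0.32],
])

```text
time: 3.87
tcp_pos: [0.471, -0.2002, 0.2801]
eef_rot: [[-0.002, -0.999, -0.032], [0.001, -0.032, 0.999], [-1.0, 0.002, 0.001]]
contact_force: [0.5, -0.5, -0.9]
opening: 1.0
```

```bash
python3 - <<'E'
from h import *
s=state();im=snapshot('wrist');save(im,'w2.png',sc=1.25)
import pickle;pickle.dump(s,open('s_w2.pkl','wb'))
m={'board':(.497,-.1059,.0381),'peg':(.4852,-.2648,.1413)}
print(proj('wrist',pose(m['board'][:2],m['board'][2],[(.056,0,.023),(-.056,0,.023)]),s)*1.25)
print(proj('wrist',pose(m['peg'][:2],m['peg'][2],[(.069,.012,.021),(-.069,.012,.021)]),s)*1.25)
E
```

```text
[[498.727  331.3683]
 [505.9859 209.658 ]]
[[346.5242 325.539 ]
 [323.8258 172.5765]]
```

View pics/w2.png

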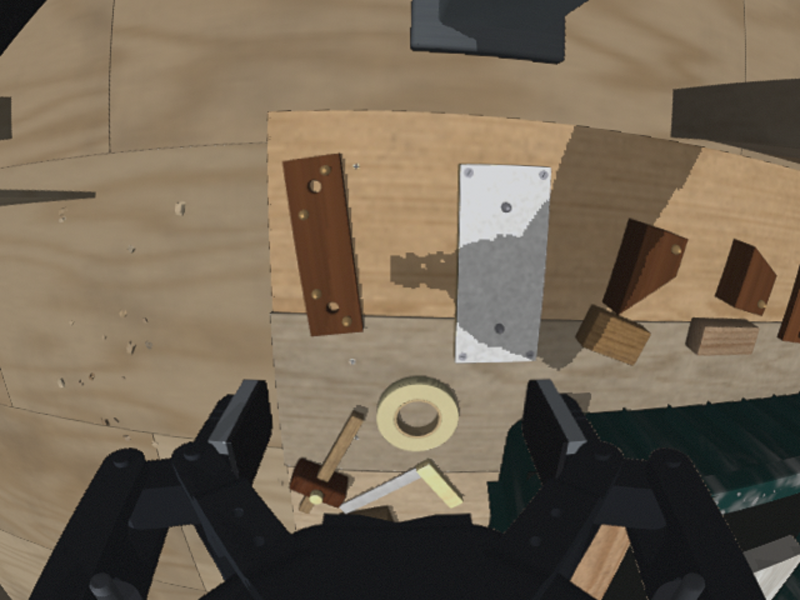

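```bash
python3 - <<'E'
from h import *
im=cv2.imread('pics/w2.png')[:,:,::-1]
save(im,'w2c.png',(270,140,570,370),2.6)
E
```

```text
(no output)
```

View pics/w2c.png

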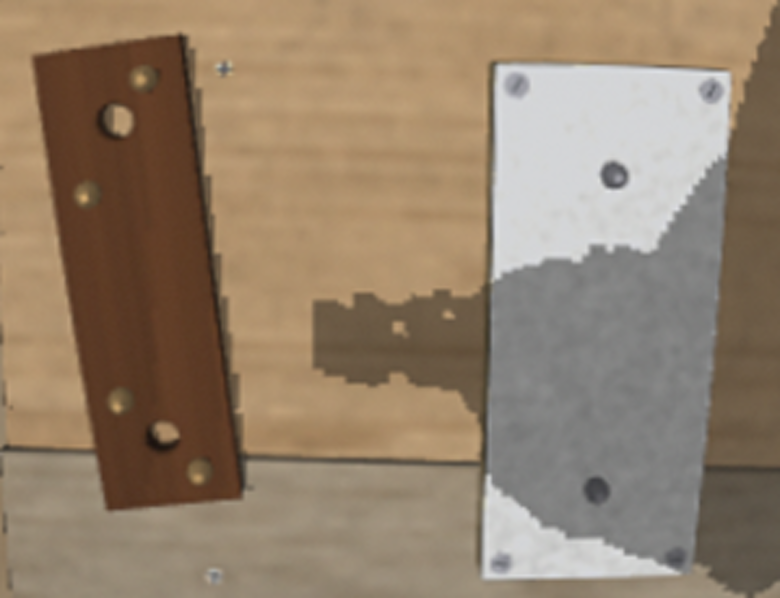

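```bash
cat > w2.py <<'E'
from S import *
import pickle
s=pickle.load(open('s_w2.pkl','rb'))
W=lambda U:[(((a+.5)/2.6-.5+270+.5)/1.25-.5,((b+.5)/2.6-.5+140+.5)/1.25-.5) for a,b in U]
V={'board':(A([(-56,0,23),(56,0,23),(-92,40,18),(-92,-40,18),(92,-40,18)]),W([(614,174),(597,489),(731,71),(494,62),(482,578)])),
'peg':(A([(-69,12,17),(-33,-12,17),(40,-12,17),(69,12,17),(-82,-25,12),(-82,25,12),(82,25,12),(82,-25,12)]),W([(143,79),(87,195),(120,402),(200,472),(33,55),(183,36),(243,497),(106,510)]))}
for k in V:
    P,uv=V[k]
    a,r=fit([('wrist',P,uv,s)],[.49,-.2,0]); print(k,'wrist',a,np.abs(r).max(0))
    P2,u2=S[k]
    a,r=fit([('wrist',P,uv,s),('top',P2,u2,None)],[.49,-.2,0]); print(k,'both',a,np.abs(r).max(0))
E
python3 w2.py
```

```text
board wrist [ 0.4943 -0.1057  0.0418] [0.4248 0.8224]
board both [ 0.4949 -0.1057  0.0404] [0.6178 1.311 ]
peg wrist [ 0.483  -0.2648  0.1349] [0.6887 0.8303]
peg both [ 0.4834 -0.2648  0.1357] [0.7334 1.4236]
```

```bash
python3 - <<'E'
from h import *
s=state()
for x in (-.01,0,.004,.014):
    P=np.array([(x,y,z) for y in (-.011,.011) for z in (.0425,-.0425)])
    print(x,(proj('wrist',s['tcp_pos']+P@s['eef_rot'].T,s)*1.25).round(0).tolist())
go([.484,-.2645,.10],np.pi+.1357)
E
```

```text
-0.01 [[526.0, 447.0], [267.0, 447.0], [536.0, 390.0], [257.0, 390.0]]
0 [[520.0, 430.0], [274.0, 430.0], [528.0, 374.0], [265.0, 375.0]]
0.004 [[517.0, 423.0], [276.0, 423.0], [525.0, 369.0], [269.0, 369.0]]
0.014 [[511.0, 408.0], [282.0, 408.0], [518.0, 355.0], [276.0, 356.0]]
cmd [ 0.4486 -0.0292 -0.1623] turn -0.205 | cur [ 0.4707 -0.2003  0.2796] yang -3.1086 q [-0.4026  0.2085  0.0346  1.4003  0.0004 -0.4355] t 3.92 F [-0.2223  0.6848 -0.1615]
```

Call:
step_arm([
  [[0.1, -0.03, -0.162], -0.1],
  [[0.2, -0.03, -0.162], -0.2],
  [[0.3, -0.03, -0.162], -0.2],
  [[0.45, -0.03, -0.162], -0.2],
  [[0.45, -0.03, -0.162], -0.2],
  [[0.45, -0.03, -0.162], -0.2],
  [[0.45, -0.03, -0.162], -0.2],
])

```text
time: 4.5
tcp_pos: [0.4824, -0.2639, 0.0977]
eef_rot: [[-0.008, -0.992, -0.128], [0.004, -0.128, 0.992], [-1.0, 0.007, 0.005]]
contact_force: [0.5, -1.6, 0.7]
opening: 0.999
```

```bash
python3 - <<'E'
from h import *
s=state();im=snapshot('wrist');save(im,'w3.png',sc=1.25)
import pickle;pickle.dump(s,open('s_w3.pkl','wb'))
P=pose((.483,-.2648),.135,np.array([(-.069,.012,.017),(-.033,-.012,.017),(.04,-.012,.017),(.069,.012,.017),(-.082,-.025,.012),(-.082,.025,.012)]))
print((proj('wrist',P,s)*1.25).round(1))
E
```

```text
[[419.2 173.3]
 [367.4 251.4]
 [371.6 389.2]
 [417.1 433.9]
 [337.7 145.9]
 [447.  144.9]]
```

View pics/w3.png

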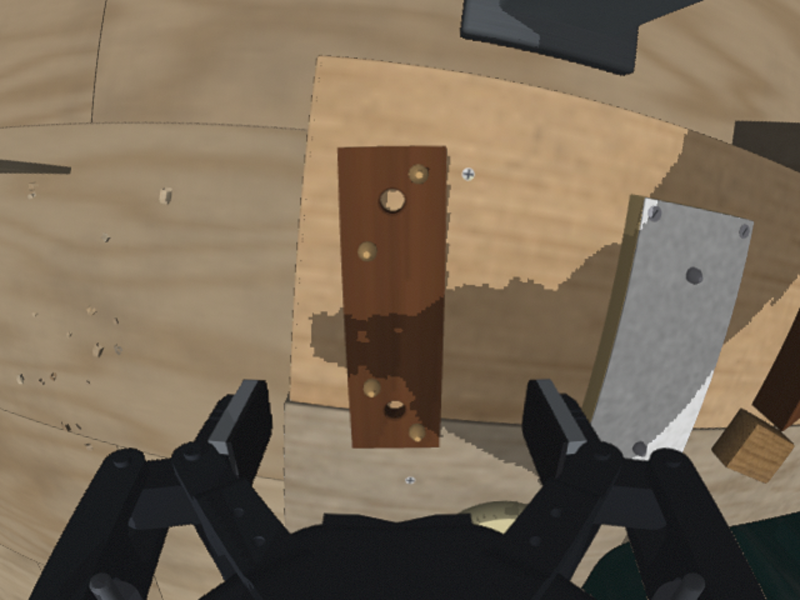

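```bash
python3 - <<'E'
from h import *
go([.483,-.2648,.013],np.pi+.135)
E
```

```text
cmd [ 0.2173  0.0019 -0.0008] turn -0.011 | cur [ 0.4841 -0.2646  0.0999] yang -3.0121 q [-0.5002  0.3733 -0.2077  0.9944  0.0001 -0.6298] t 4.55 F [ 1.2026 -0.6431  1.2174]
```

Call:
step_arm([
  [[0.07, 0.002, 0], 0],
  [[0.13, 0.002, 0], 0],
  [[0.18, 0.002, 0], 0],
  [[0.2, 0.002, 0], 0],
  [[0.21, 0.002, 0], 0],
  [[0.217, 0.002, 0], 0],
  [[0.217, 0.002, 0], 0],
  [[0.217, 0.002, 0], 0],
])

```text
time: 5.22
tcp_pos: [0.4838, -0.265, 0.0145]
eef_rot: [[-0.002, -0.992, -0.129], [0.001, -0.129, 0.992], [-1.0, 0.002, 0.002]]
contact_force: [-0.4, -0.1, 0.1]
opening: 1.002
```

Call:
step_arm([
  [[0, 0, 0], 0],
  [[0, 0, 0], 0],
  [[0, 0, 0], 0],
  [[0, 0, 0], 0],
  [[0, 0, 0], 0],
  [[0, 0, 0], 0],
  [[0, 0, 0], 0],
  [[0, 0, 0], 0],
], fingers=1, grip_force=40)

```text
time: 5.88
tcp_pos: [0.4842, -0.2651, 0.0153]
eef_rot: [[-0.001, -0.992, -0.129], [0.001, -0.129, 0.992], [-1.0, 0.001, 0.001]]
contact_force: [-0.6, -0.3, 7.1]
opening: 0.569
```

```bash
python3 - <<'E'
from h import *
s=state();go([.483,-.2648,.013],np.pi+.135,s);print(s['opening'])
im=snapshot('wrist');save(im,'w4.png')
E
```

```text
cmd [0.0058 0.0028 0.0012] turn -0.011 | cur [ 0.4842 -0.2651  0.0153] yang -3.0122 q [-0.501   0.4592 -0.3221  0.7908  0.     -0.6304] t 5.88 F [-0.5604 -0.2626  7.1455]
0.568992072933251
```

View pics/w4.png

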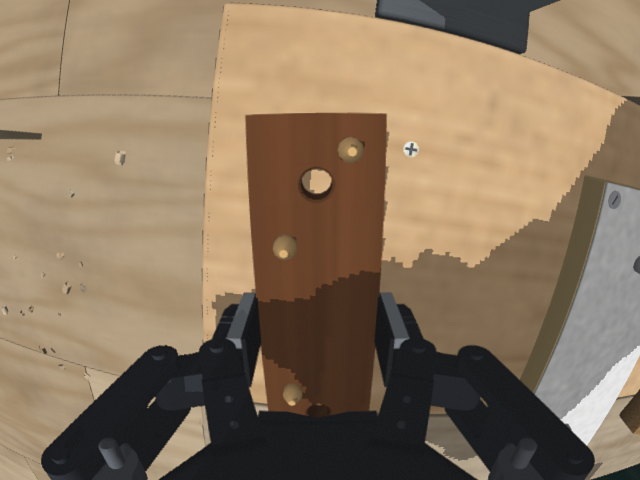

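Call:
step_arm([
  [[-0.008, 0.003, 0.001], 0],
  [[-0.008, 0.003, 0.001], 0],
  [[-0.008, 0.003, 0.001], 0],
  [[-0.008, 0.003, 0.001], 0],
], fingers=0.3)

```text
time: 6.27
tcp_pos: [0.4829, -0.2649, 0.0185]
eef_rot: [[-0.001, -0.992, -0.129], [0.001, -0.129, 0.992], [-1.0, 0.001, 0.001]]
contact_force: [-0.2, -0.2, -0.2]
opening: 0.571
```

Call:
step_arm([
  [[-0.003, 0, 0], 0],
  [[-0.003, 0, 0], 0],
  [[-0.003, 0, 0], 0],
  [[-0.003, 0, 0], 0],
  [[-0.003, 0, 0], 0],
  [[-0.003, 0, 0], 0],
], fingers=-0.7)

```text
time: 6.77
tcp_pos: [0.4829, -0.2648, 0.0197]
eef_rot: [[-0.001, -0.992, -0.129], [0.001, -0.129, 0.992], [-1.0, 0.001, 0.001]]
contact_force: [0.9, -0.4, -0.4]
opening: 0.851
```

Call:
step_arm([
  [[0, 0, 0], 0],
  [[0, 0, 0], 0],
  [[0, 0, 0], 0],
  [[0, 0, 0], 0],
  [[0, 0, 0], 0],
  [[0, 0, 0], 0],
], fingers=1)

```text
time: 7.27
tcp_pos: [0.4829, -0.2648, 0.02]
eef_rot: [[-0.001, -0.992, -0.129], [0.001, -0.129, 0.992], [-1.0, 0.001, 0.001]]
contact_force: [-1.9, 1.6, 5.4]
opening: 0.568
```

```bash
python3 - <<'E'
from h import *
s=state();go([.483,-.2648,.013],np.pi+.135,s);print(s['opening'])
E
```

```text
cmd [ 0.0176 -0.0003  0.0001] turn -0.011 | cur [ 0.4829 -0.2648  0.02  ] yang -3.0122 q [-0.5017  0.4518 -0.32    0.8003  0.0001 -0.6311] t 7.27 F [-1.8742  1.638   5.3649]
0.568131171080353
```

Call:
step_arm([
  [[-0.03, 0, 0], 0],
  [[-0.09, 0, 0], 0],
  [[-0.15, 0, 0], 0],
  [[-0.15, 0, 0], 0],
  [[-0.15, 0, 0], 0],
  [[-0.15, 0, 0], 0],
])

```text
time: 7.77
tcp_pos: [0.4827, -0.2647, 0.0795]
eef_rot: [[-0.001, -0.992, -0.129], [0.001, -0.129, 0.992], [-1.0, 0.001, 0.001]]
contact_force: [-0.4, -0.2, -0.7]
opening: 0.561
```

```bash
python3 - <<'E'
from h import *
import pickle
s=state();go([.4943,-.1057,.08],np.pi+.0418,s);print(s['opening'])
pickle.dump(s,open('s_w5.pkl','wb'))
im=snapshot('wrist');save(im,'w5.png',(180,60,500,420),1.6)
im=snapshot('scene');save(im,'sc5.png',(330,140,530,300),4)
E
```

```text
cmd [-0.0008 -0.0801  0.3905] turn 0.175 | cur [ 0.4827 -0.2647  0.0795] yang -3.0122 q [-0.5017  0.3883 -0.2433  0.941   0.0001 -0.6311] t 7.77 F [-0.3596 -0.1564 -0.7015]
0.5607900074627774
```

View pics/w5.png

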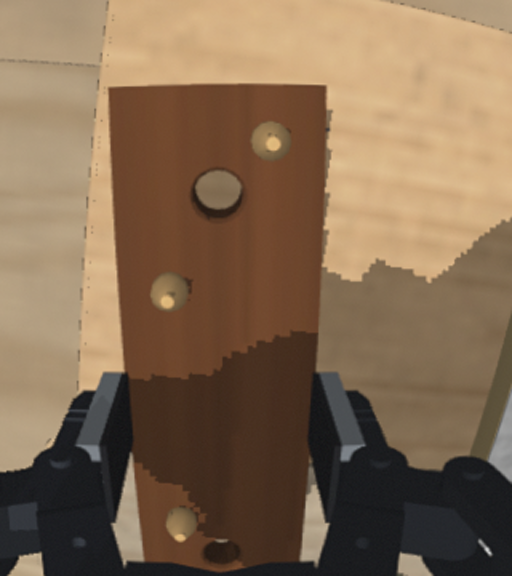

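View pics/sc5.png

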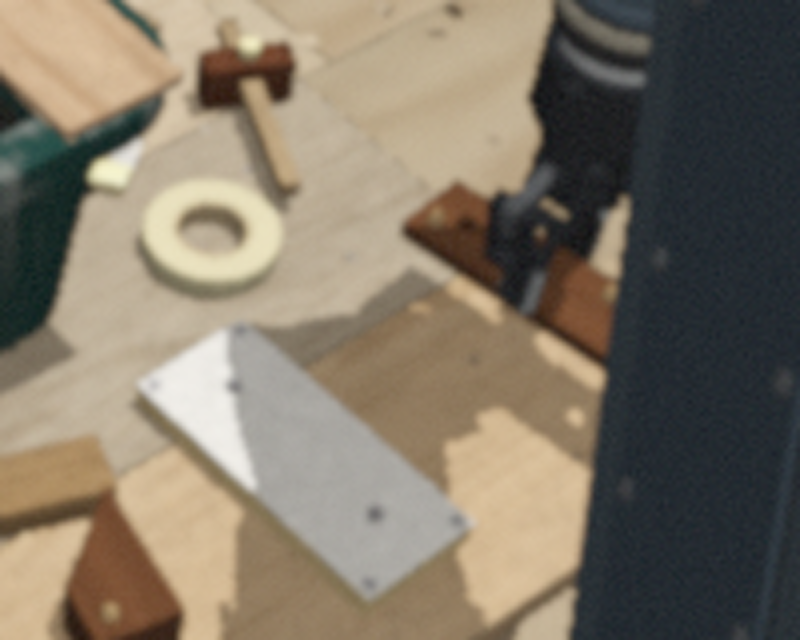

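```bash
cat > heldfit.py <<'E'
from S import *
def held(P,uv,s,x0=(0,0,0,0.0),fixz=None):
    # part pose in tool frame: part x=-tool y, y=tool z, z=-tool x. params: px,py (part origin in those axes rel TCP), yaw, h (underside below TCP)
    R=s['eef_rot'];B=np.c_[-R[:,1],R[:,2],-R[:,0]]
    def r(p):
        h=p[3] if fixz is None else fixz
        Q=pose(p[:2],p[2],P);Q[:,2]-=h
        return (proj('wrist',s['tcp_pos']+Q@B.T,s)-np.array(uv)).ravel()
    o=least_squares(r,x0,loss='soft_l1',x_scale=.01);return o.x,np.abs(o.fun.reshape(-1,2)).max(0)
E
python3 - <<'E'
from heldfit import *
import pickle
s=pickle.load(open('s_w5.pkl','rb'))
W=[((a+.5)/1.6-.5+180,(b+.5)/1.6-.5+60) for a,b in [(273,143),(168,300),(180,537),(109,88),(326,85)]]
P=A([(-69,12,21),(-33,-12,21),(40,-12,21),(-82,-25,12),(-82,25,12)])
print(held(P,W,s,(0,0,0,.015)));
for z in(.012,.015,.018,.021): print(held(P,W,s,(0,0,0,0),z))
E
```

```text
(array([-0.0008,  0.0002,  0.0085,  0.0207]), array([0.2696, 0.7116]))
(array([-0.0015,  0.0003,  0.0175,  0.    ]), array([ 6.6366, 11.3568]))
(array([-0.0013,  0.0003,  0.0134,  0.    ]), array([4.0692, 7.0194]))
(array([-0.0011,  0.0002,  0.0098,  0.    ]), array([1.8323, 2.7845]))
(array([-0.0008,  0.0002,  0.0084,  0.    ]), array([0.2741, 1.0469]))
```

```bash
python3 - <<'E'
from h import *
go([.495,-.1058,.075],np.pi+.0333)
E
```

```text
cmd [ 0.0104 -0.0828  0.3894] turn 0.192 | cur [ 0.4823 -0.2645  0.0789] yang -3.0122 q [-0.5017  0.3891 -0.2437  0.9411  0.0001 -0.6311] t 7.87 F [-1.4961  0.9989 -0.1241]
```

Call:
step_arm([
  [[0, -0.02, 0.08], 0.05],
  [[0, -0.04, 0.17], 0.1],
  [[0, -0.06, 0.26], 0.15],
  [[0, -0.08, 0.34], 0.19],
  [[0, -0.083, 0.38], 0.19],
  [[0.01, -0.083, 0.39], 0.19],
  [[0.01, -0.083, 0.39], 0.19],
  [[0.01, -0.083, 0.39], 0.19],
])

```text
time: 8.53
tcp_pos: [0.4946, -0.1058, 0.0744]
eef_rot: [[-0.004, -0.999, -0.035], [0.001, -0.035, 0.999], [-1.0, 0.004, 0.002]]
contact_force: [0.5, 0.4, -0.4]
opening: 0.561
```

```bash
python3 - <<'E'
from h import *
import pickle
s=state();go([.495,-.1058,.038],np.pi+.0333,s);print(s['opening'])
pickle.dump(s,open('s_w6.pkl','wb'))
im=snapshot('wrist');save(im,'w6.png',(160,40,480,440),1.5)
E
```

```text
cmd [ 0.0911 -0.0013 -0.0001] turn 0.003 | cur [ 0.4946 -0.1058  0.0744] yang -3.1068 q [-0.2112  0.3285 -0.3551  0.8915  0.0006 -0.246 ] t 8.53 F [ 0.5112  0.4421 -0.444 ]
0.5613227062105453
```

View pics/w6.png

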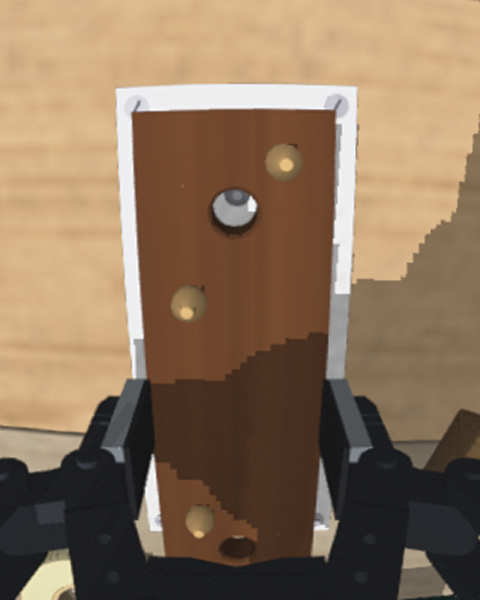

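```bash
python3 - <<'E'
from heldfit import *
import pickle
s=pickle.load(open('s_w6.pkl','rb'))
W=lambda U:[((a+.5)/1.5-.5+160,(b+.5)/1.5-.5+40) for a,b in U]
P=pose((.4943,-.1057),.0418,A([(-92,-40,18),(-92,40,18),(-56,0,27),(-56,0,18)]))
print((proj('wrist',P,s)-[160,40])*1.5)
Pb=A([(-92,-40,18),(-92,40,18)]);print(fit([('wrist',Pb,W([(117,88),(357,88)]),s)],[.494,-.106,.04]))
P=A([(-69,12,21),(-33,-12,21),(40,-12,21),(-82,-25,12),(-82,25,12)])
print(held(P,W([(286,164),(187,312),(199,535),(132,113),(336,112)]),s,(0,0,0,.02)))
E
```

```text
[[113.1724  85.1329]
 [355.1274  82.9967]
 [234.9564 192.3149]
 [234.9946 188.4606]]
(array([ 0.4956, -0.1055,  0.0339]), array([[-0.6143,  0.0089],
       [ 0.6156,  0.0086]]))
(array([-0.0006,  0.0001,  0.0079,  0.0204]), array([0.2308, 1.1235]))
```

Call:
step_arm([
  [[0, -0.0025, 0.0005], 0.008],
  [[0.02, -0.0025, 0.0005], 0.008],
  [[0.04, -0.0025, 0.0005], 0.008],
  [[0.055, -0.0025, 0.0005], 0.008],
  [[0.065, -0.0025, 0.0005], 0.008],
  [[0.075, -0.0025, 0.0005], 0.008],
  [[0.083, -0.0025, 0.0005], 0.008],
  [[0.09, -0.0025, 0.0005], 0.008],
  [[0.092, -0.0025, 0.0005], 0.008],
  [[0.092, -0.0025, 0.0005], 0.008],
])

```text
time: 9.42
tcp_pos: [0.4956, -0.106, 0.0381]
eef_rot: [[-0.004, -1.0, -0.03], [0.001, -0.03, 1.0], [-1.0, 0.003, 0.001]]
contact_force: [-1.5, -0.6, 1.7]
opening: 0.559
```

```bash
python3 - <<'E'
from h import *
import pickle
s=state();go([.4955,-.1058,.038],np.pi+.03,s);print(s['opening'])
im=snapshot('wrist');save(im,'w7.png',(160,40,480,440),1.5)
E
```

```text
cmd [0.0002 0.0004 0.0005] turn 0.0 | cur [ 0.4956 -0.106   0.0381] yang -3.1116 q [-0.211   0.371  -0.4025  0.8011  0.0005 -0.241 ] t 9.42 F [-1.5219 -0.5832  1.6595]
0.558776960905493
```

View pics/w7.png

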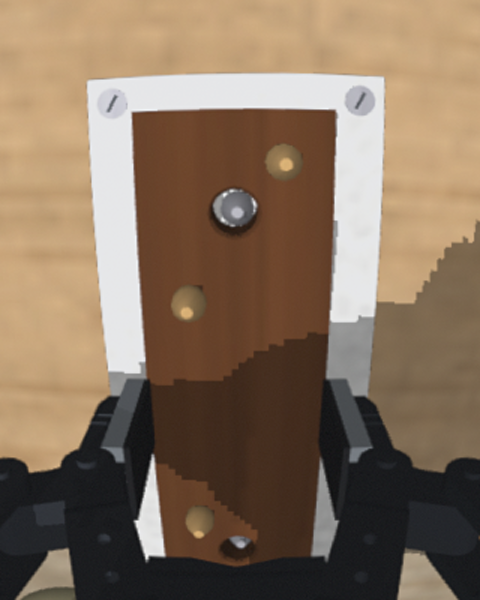

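Call:
step_arm([
  [[0.004, 0, 0], 0],
  [[0.006, 0, 0], 0],
  [[0.006, 0, 0], 0],
])

```text
time: 9.72
tcp_pos: [0.4957, -0.106, 0.0378]
eef_rot: [[-0.002, -1.0, -0.03], [0.001, -0.03, 1.0], [-1.0, 0.002, 0.001]]
contact_force: [-9.4, 2.4, 27.8]
opening: 0.565
```

Call:
step_arm([
  [[0, 0, 0], 0],
  [[0, 0, 0], 0],
  [[0, 0, 0], 0],
  [[0, 0, 0], 0],
  [[0, 0, 0], 0],
  [[0, 0, 0], 0],
  [[0, 0, 0], 0],
], fingers=-0.9)

```text
time: 10.3
tcp_pos: [0.4956, -0.106, 0.0376]
eef_rot: [[-0.002, -1.0, -0.03], [0.001, -0.03, 1.0], [-1.0, 0.002, 0.001]]
contact_force: [0.0, -0.1, -0.4]
opening: 0.952
```

Call:
step_arm([
  [[-0.05, 0, 0], 0],
  [[-0.15, 0, 0], 0],
  [[-0.25, 0, 0], 0],
  [[-0.35, 0, 0], 0],
  [[-0.4, 0, 0], 0],
  [[-0.4, 0, 0], 0],
  [[-0.4, 0, 0], 0],
])

```text
time: 10.88
tcp_pos: [0.4967, -0.1063, 0.1986]
eef_rot: [[0.0, -1.0, -0.03], [0.0, -0.03, 1.0], [-1.0, -0.0, 0.0]]
contact_force: [-0.4, 0.3, -0.6]
opening: 0.95
```

```bash
python3 - <<'E'
from h import *
import pickle
s=state();go([.47,.0387,.2],np.pi-.18,s)
pickle.dump(s,open('s_w8.pkl','wb'))
im=snapshot('wrist');save(im,'w8.png',(160,60,480,440),1.5)
E
```

```text
cmd [-0.0033  0.0559  0.3643] turn 0.42 | cur [ 0.4967 -0.1063  0.1986] yang -3.1115 q [-0.211   0.2295 -0.1466  1.1946  0.0004 -0.2411] t 10.88 F [-0.369   0.3012 -0.5955]
```

View pics/w8.png

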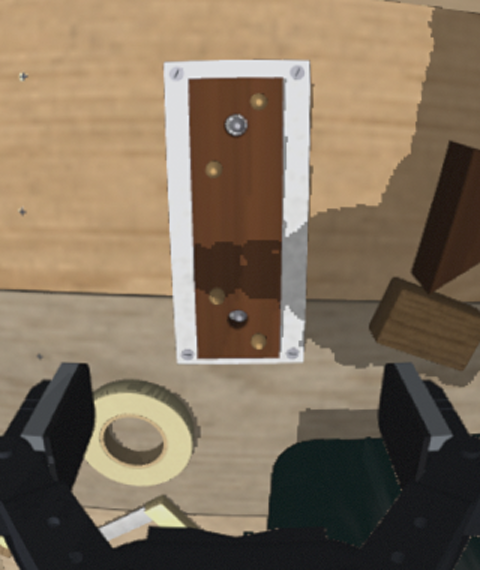

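```bash
python3 - <<'E'
from heldfit import *
import pickle
s=pickle.load(open('s_w8.pkl','rb'))
W=lambda U:[((a+.5)/1.5-.5+160,(b+.5)/1.5-.5+60) for a,b in U]
P=A([(-69,12,37),(-33,-12,37),(40,-12,37),(69,12,37),(-82,-25,30),(-82,25,30),(82,-25,30),(82,25,30)])
U=W([(258,102),(213,170),(217,297),(259,342),(188,78),(284,79),(197,359),(281,357)])
x,r=fit([('wrist',P,U,s)],[.494,-.106,.04]);print(x,r)
P2=P.copy();P2[:,2]-=.0
v=[]
def rr(p): 
    Q=P.copy();Q[:,2]+=p[3];return (proj('wrist',pose(p[:2],p[2],Q),s)-np.array(U)).ravel()
print(least_squares(rr,[.494,-.106,.04,0],x_scale=.01).x)
E
```

```text
[ 0.4945 -0.1059  0.041 ] [[ 0.6421 -0.463 ]
 [ 0.448   0.0852]
 [-0.1518  1.2748]
 [ 0.0966  1.4742]
 [-0.1536 -0.2277]
 [-0.6784 -1.6761]
 [ 0.3557 -0.3391]
 [-0.6358  0.4022]]
[ 0.495  -0.1059  0.0408 -0.0021]
```

Call:
step_arm([
  [[0, 0.01, 0.09], 0.1],
  [[0, 0.03, 0.18], 0.2],
  [[0, 0.05, 0.27], 0.3],
  [[0, 0.056, 0.364], 0.42],
  [[0, 0.056, 0.364], 0.42],
  [[0, 0.056, 0.364], 0.42],
  [[0, 0.056, 0.364], 0.42],
], fingers=-1)

```text
time: 11.52
tcp_pos: [0.4685, 0.0388, 0.1963]
eef_rot: [[-0.004, -0.984, 0.177], [0.0, 0.177, 0.984], [-1.0, 0.004, -0.0]]
contact_force: [-0.5, -0.7, -0.6]
opening: 1.002
```

```bash
python3 - <<'E'
from h import *
import pickle
s=state();go([.47,.0387,.2],np.pi-.18,s)
pickle.dump(s,open('s_w9.pkl','wb'))
im=snapshot('wrist');save(im,'w9.png',(160,60,560,360),2)
E
```

```text
cmd [-0.0092 -0.0036  0.0005] turn 0.004 | cur [0.4685 0.0388 0.1963] yang 2.9635 q [ 0.0821  0.1709 -0.229   1.1752  0.0007  0.2601] t 11.52 F [-0.4857 -0.7097 -0.6077]
```

View pics/w9.png

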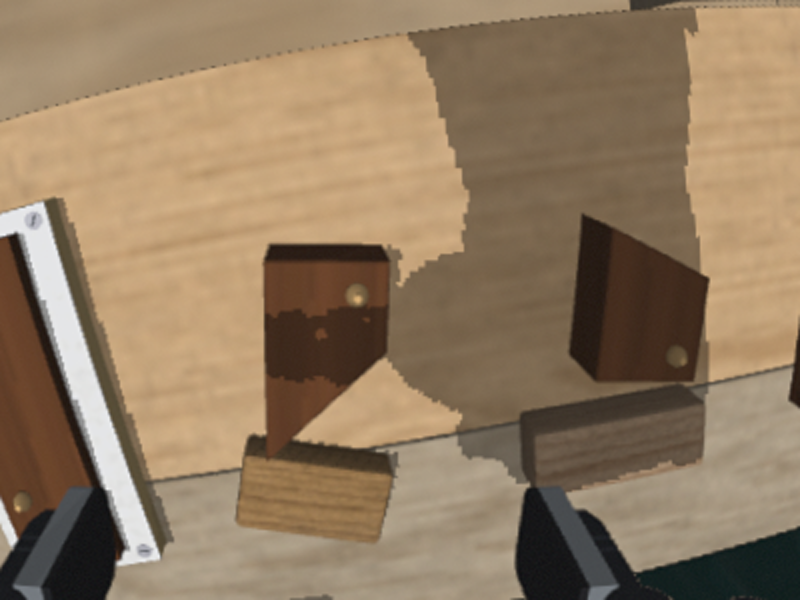

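```bash
python3 - <<'E'
from heldfit import *
import pickle
s=pickle.load(open('s_w9.pkl','rb'))
W=lambda U:[((a+.5)/2-.5+160,(b+.5)/2-.5+60) for a,b in U]
P=A([(-44,-25,40),(-44,25,40),(-6,25,40),(44,-25,40),(-31,12,40),(-44,-25,0),(-44,25,0)])
U=W([(264,261),(389,262),(387,353),(267,458),(357,301),(266,245),(387,245)])
x,r=fit([('wrist',P,U,s)],[.49,.04,-.18]);print(x,r)
g=pose(x[:2],x[2],[(-.018,0,0)]);print(g)
go([g[0,0],g[0,1],.075],np.pi+x[2])
E
```

```text
[ 0.4902  0.0389 -0.1855] [[-0.4429  0.3024]
 [ 0.7611  0.2914]
 [ 0.1432  0.5924]
 [-0.2241  2.5904]
 [-0.0811 -3.3677]
 [ 1.6943 -0.8126]
 [-2.5694 -0.3763]]
[[0.4725 0.0423 0.    ]]
cmd [ 0.3037 -0.0086  0.0117] turn 0.012 | cur [0.4688 0.0382 0.1965] yang 2.9622 q [ 0.0808  0.1709 -0.2286  1.1754  0.0008  0.2602] t 11.57 F [ 0.4581 -0.2016  0.2836]
```

Call:
step_arm([
  [[0.05, -0.0085, 0.012], 0.012],
  [[0.14, -0.0085, 0.012], 0.012],
  [[0.23, -0.0085, 0.012], 0.012],
  [[0.31, -0.0085, 0.012], 0.012],
  [[0.36, -0.0085, 0.012], 0.012],
  [[0.4, -0.0085, 0.012], 0.012],
  [[0.424, -0.0085, 0.012], 0.012],
  [[0.424, -0.0085, 0.012], 0.012],
  [[0.424, -0.0085, 0.012], 0.012],
])

```text
time: 12.32
tcp_pos: [0.4719, 0.0412, 0.0264]
eef_rot: [[-0.006, -0.983, 0.186], [0.0, 0.186, 0.983], [-1.0, 0.006, -0.001]]
contact_force: [-0.4, -0.1, -0.5]
opening: 1.0
```

```bash
python3 - <<'E'
from h import *
go([.4725,.0423,.027],np.pi-.1855)
im=snapshot('wrist');save(im,'w10.png')
E
```

```text
cmd [-0.0016 -0.0009  0.003 ] turn -0.003 | cur [0.4719 0.0412 0.0264] yang 2.9544 q [ 0.0867  0.341  -0.4928  0.7427  0.0007  0.2738] t 12.32 F [-0.3966 -0.093  -0.5049]
```

View pics/w10.png

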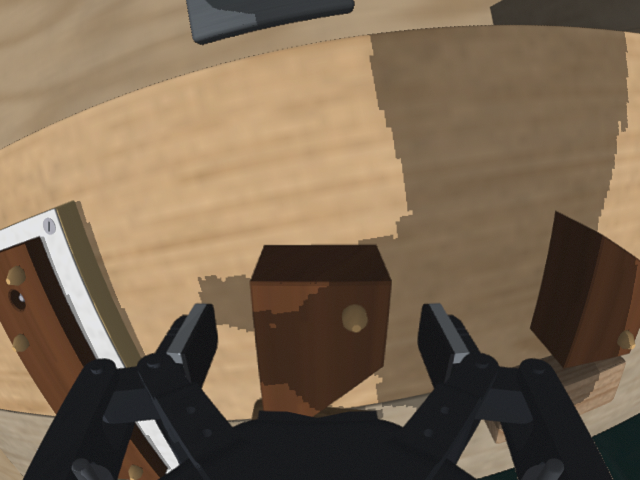

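Call:
step_arm([
  [[-0.001, -0.001, 0.003], 0],
  [[-0.001, -0.001, 0.003], 0],
  [[-0.001, -0.001, 0.003], 0],
  [[-0.001, -0.001, 0.003], 0],
  [[-0.001, -0.001, 0.003], 0],
  [[-0.001, -0.001, 0.003], 0],
  [[-0.001, -0.001, 0.003], 0],
  [[-0.001, -0.001, 0.003], 0],
], fingers=1)

```text
time: 13.03
tcp_pos: [0.4738, 0.0426, 0.0283]
eef_rot: [[-0.003, -0.983, 0.186], [0.0, 0.186, 0.983], [-1.0, 0.003, -0.0]]
contact_force: [-0.3, -0.8, 5.9]
opening: 0.577
```

Call:
step_arm([
  [[-0.03, 0, 0], 0],
  [[-0.1, 0, 0], 0],
  [[-0.18, 0, 0], 0],
  [[-0.18, 0, 0], 0],
  [[-0.18, 0, 0], 0],
  [[-0.18, 0, 0], 0],
])

```text
time: 13.53
tcp_pos: [0.4737, 0.0426, 0.1001]
eef_rot: [[-0.002, -0.983, 0.186], [0.0, 0.186, 0.983], [-1.0, 0.002, -0.0]]
contact_force: [-0.5, -0.1, -1.8]
opening: 0.576
```

```bash
python3 - <<'E'
from h import *
import pickle
s=state();go([.47,.0387,.2],np.pi-.18,s)
pickle.dump(s,open('s_w11.pkl','wb'))
im=snapshot('wrist');save(im,'w11.png',(180,160,460,430),2)
E
```

```text
cmd [-0.2497  0.0079 -0.0114] turn -0.013 | cur [0.4737 0.0426 0.1001] yang 2.955 q [ 0.0894  0.255  -0.3871  0.931   0.0004  0.276 ] t 13.53 F [-0.4802 -0.1015 -1.8451]
```

View pics/w11.png

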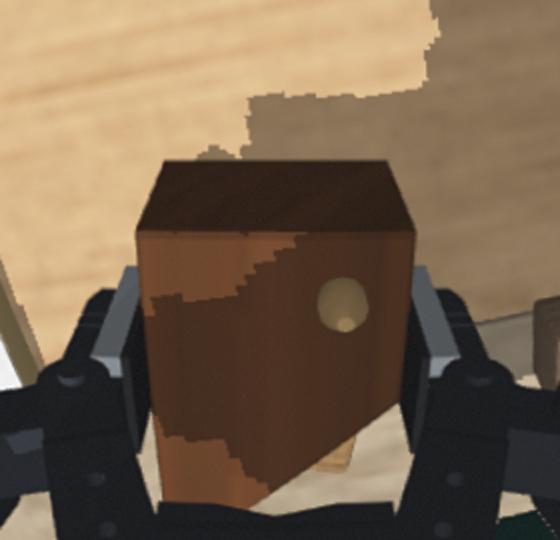

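```bash
python3 - <<'E'
from heldfit import *
import pickle
s=pickle.load(open('s_w11.pkl','rb'))
W=lambda U:[((a+.5)/2-.5+180,(b+.5)/2-.5+160) for a,b in U]
P=A([(-44,-25,40),(-44,25,40),(-6,25,40),(-44,-25,0),(-44,25,0),(-31,12,49)])
U=W([(137,231),(415,231),(401,402),(163,160),(387,160),(345,324)])
print(held(P,U,s,(.018,0,0,.028)), held(P,U,s,(.018,0,0,.028),.0285))
x,_=held(P,U,s,(.018,0,0,.028))
# target
def tgt(cheek,off,x):
    th=cheek[2]; o=pose(cheek[:2],th,[(off[0],off[1],0)])[0,:2]
    ty=th-x[2]; d=pose((0,0),ty,[(x[0],x[1],0)])[0,:2]
    return o-d, ty
t,ty=tgt((.4948,-.1059,.040),(-.038,0),x);print(t,ty)
go([t[0],t[1],.11],np.pi+ty)
E
```

```text
(array([0.0175, 0.0002, 0.0011, 0.0299]), array([1.7011, 1.1565])) (array([0.0167, 0.0001, 0.0023, 0.028 ]), array([1.9375, 1.4599]))
[ 0.4394 -0.1083] 0.038856483612448686
cmd [-0.0258  0.0133 -0.3864] turn -0.451 | cur [0.4733 0.0426 0.0995] yang 2.955 q [ 0.0894  0.2558 -0.3877  0.931   0.0004  0.276 ] t 13.58 F [-0.1228  0.5546 -1.1332]
```

Call:
step_arm([
  [[0, 0.003, -0.08], -0.1],
  [[0, 0.006, -0.17], -0.2],
  [[0, 0.01, -0.26], -0.3],
  [[0, 0.013, -0.34], -0.4],
  [[0, 0.013, -0.38], -0.45],
  [[0, 0.013, -0.386], -0.45],
  [[0.03, 0.013, -0.386], -0.45],
  [[0.03, 0.013, -0.386], -0.45],
  [[0.03, 0.013, -0.386], -0.45],
])

```text
time: 14.33
tcp_pos: [0.4386, -0.1075, 0.0867]
eef_rot: [[-0.006, -0.999, -0.038], [0.001, -0.038, 0.999], [-1.0, 0.006, 0.001]]
contact_force: [0.7, 0.4, -1.5]
opening: 0.574
```

```bash
python3 - <<'E'
from h import *
import pickle
s=state();go([.4395,-.1083,.0585],np.pi+.0385,s)
pickle.dump(s,open('s_w12.pkl','wb'))
im=snapshot('wrist');save(im,'w12.png',(140,100,500,430),1.8)
im=snapshot('scene');save(im,'sc12.png',(330,180,480,300),5)
E
```

```text
cmd [ 0.0706 -0.0026 -0.0022] turn -0.001 | cur [ 0.4386 -0.1075  0.0867] yang -3.1034 q [-0.2399  0.2349 -0.4568  0.8854 -0.0006 -0.2781] t 14.33 F [ 0.6872  0.4278 -1.5476]
```

View pics/w12.png

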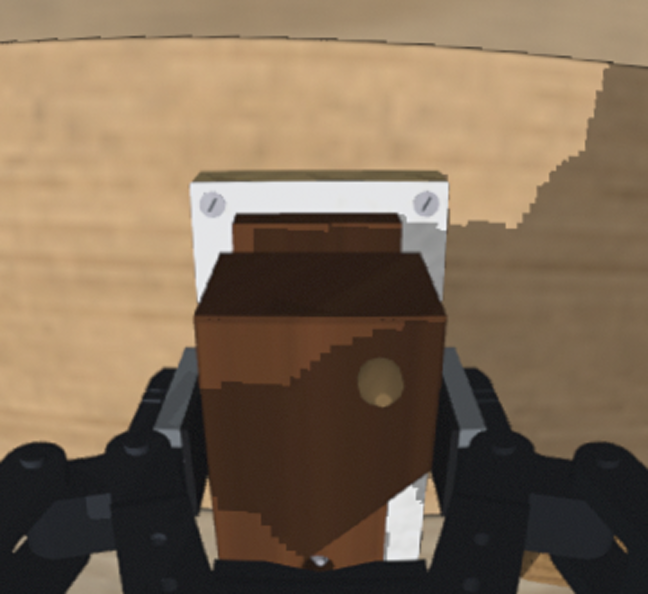

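View pics/sc12.png

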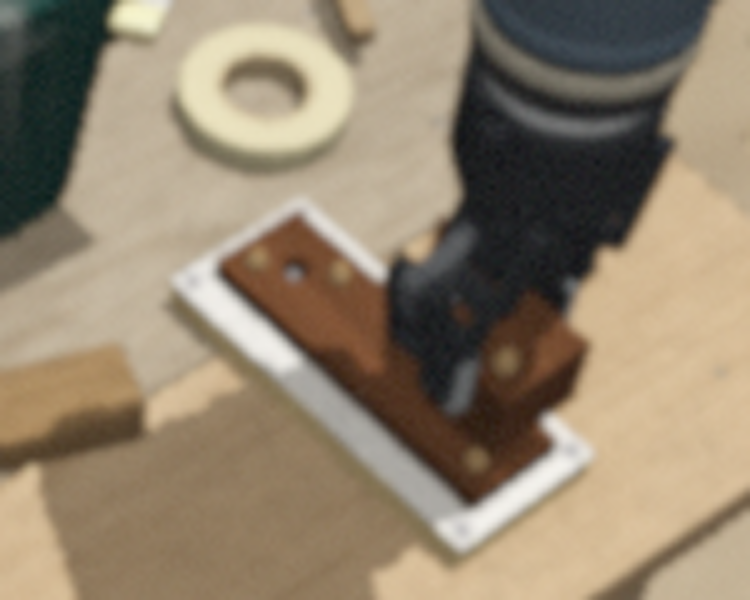

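```bash
python3 - <<'E'
from heldfit import *
import pickle
s=pickle.load(open('s_w12.pkl','rb'))
W=lambda U:[((a+.5)/1.8-.5+140,(b+.5)/1.8-.5+100) for a,b in U]
cam=W([(234,213),(401,213)]); c=np.array([hit('wrist',u,.030,s) for u in cam])
b=np.array([hit('wrist',u,s['tcp_pos'][2]-.0285,s) for u in W([(219,253),(422,253)])])
b2=np.array([hit('wrist',u,s['tcp_pos'][2]+.0115,s) for u in W([(195,318),(445,318)])])
for q in(c,b,b2): print(q.round(4).tolist(), q.mean(0)[:2], np.linalg.norm(q[0]-q[1]), np.arctan2(-(q[1]-q[0])[0],(q[1]-q[0])[1]))
b=np.array([hit('wrist',u,.018,s) for u in W([(191,181),(448,181)])]);print(b.mean(0))
E
```

```text
[[0.4106, -0.1334, 0.03], [0.4088, -0.0849, 0.03]] [ 0.4097 -0.1091] 0.04851643183358426 0.036856901475492365
[[0.4131, -0.1338, 0.0582], [0.4112, -0.0827, 0.0582]] [ 0.4121 -0.1082] 0.05112824328110168 0.036938341707811996
[[0.4126, -0.1329, 0.0982], [0.4107, -0.0839, 0.0982]] [ 0.4116 -0.1084] 0.04901396726822743 0.03690873123952899
[ 0.4028 -0.1088  0.018 ]
```

Call:
step_arm([
  [[0, -0.0026, -0.002], 0],
  [[0.01, -0.0026, -0.002], 0],
  [[0.02, -0.0026, -0.002], 0],
  [[0.03, -0.0026, -0.002], 0],
  [[0.038, -0.0026, -0.002], 0],
  [[0.046, -0.0026, -0.002], 0],
  [[0.054, -0.0026, -0.002], 0],
  [[0.062, -0.0026, -0.002], 0],
  [[0.069, -0.0026, -0.002], 0],
  [[0.07, -0.0026, -0.002], 0],
])

```text
time: 15.27
tcp_pos: [0.4401, -0.1082, 0.059]
eef_rot: [[-0.005, -0.999, -0.039], [0.001, -0.039, 0.999], [-1.0, 0.005, 0.001]]
contact_force: [0.3, 0.1, -1.5]
opening: 0.577
```

```bash
python3 - <<'E'
from h import *
import pickle
s=state();go([.4395,-.1083,.0585],np.pi+.0385,s)
im=snapshot('wrist');save(im,'w13.png',(140,100,500,430),1.8)
E
```

```text
cmd [ 0.0012  0.0015 -0.0001] turn 0.001 | cur [ 0.4401 -0.1082  0.059 ] yang -3.1027 q [-0.2407  0.2693 -0.4956  0.8111 -0.0007 -0.2796] t 15.27 F [ 0.3039  0.0816 -1.5081]
```

View pics/w13.png

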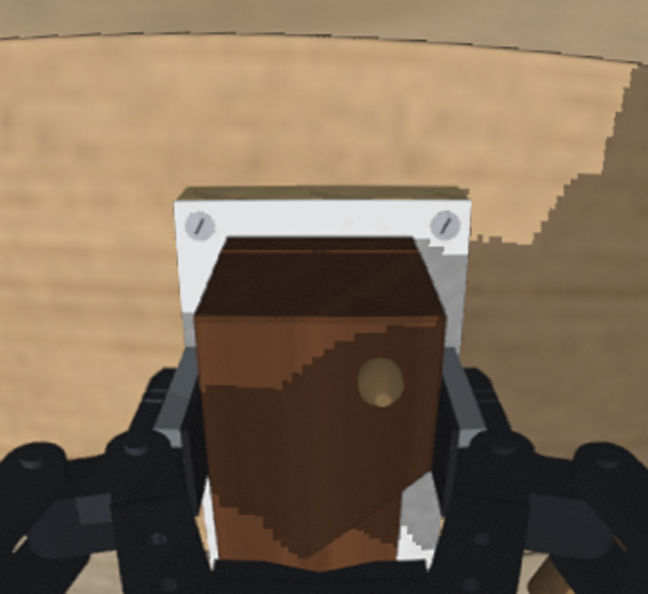

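Call:
step_arm([
  [[0.003, 0, 0], 0],
  [[0.006, 0, 0], 0],
  [[0.007, 0, 0], 0],
  [[0.007, 0, 0], 0],
])

```text
time: 15.65
tcp_pos: [0.4403, -0.1083, 0.0582]
eef_rot: [[-0.004, -0.999, -0.039], [0.0, -0.039, 0.999], [-1.0, 0.004, 0.0]]
contact_force: [-7.9, 1.7, 26.9]
opening: 0.574
```

Call:
step_arm([
  [[0, 0, 0], 0],
  [[0, 0, 0], 0],
  [[0, 0, 0], 0],
  [[0, 0, 0], 0],
  [[0, 0, 0], 0],
  [[0, 0, 0], 0],
  [[0, 0, 0], 0],
], fingers=-1)

```text
time: 16.23
tcp_pos: [0.4403, -0.1083, 0.058]
eef_rot: [[-0.004, -0.999, -0.039], [0.0, -0.039, 0.999], [-1.0, 0.004, 0.0]]
contact_force: [-0.2, 0.6, -0.6]
opening: 1.0
```

Call:
step_arm([
  [[-0.05, 0, 0], 0],
  [[-0.13, 0, 0], 0],
  [[-0.23, 0, 0], 0],
  [[-0.33, 0, 0], 0],
  [[-0.36, 0, 0], 0],
  [[-0.36, 0, 0], 0],
  [[-0.36, 0, 0], 0],
])

```text
time: 16.82
tcp_pos: [0.4411, -0.1084, 0.2024]
eef_rot: [[-0.002, -0.999, -0.039], [-0.0, -0.039, 0.999], [-1.0, 0.002, -0.0]]
contact_force: [-0.0, 0.4, -1.9]
opening: 1.0
```

```bash
python3 - <<'E'
from h import *
import pickle
s=state();go([.493,.18,.2],np.pi-.17,s)
pickle.dump(s,open('s_w14.pkl','wb'))
im=snapshot('wrist');save(im,'w14.png',(160,60,480,440),1.5)
E
```

```text
cmd [ 0.0055 -0.1577  0.7154] turn 0.418 | cur [ 0.4411 -0.1084  0.2024] yang -3.1027 q [-0.2405  0.1393 -0.252   1.1818 -0.0007 -0.2794] t 16.82 F [-0.048   0.4237 -1.9294]
```

View pics/w14.png

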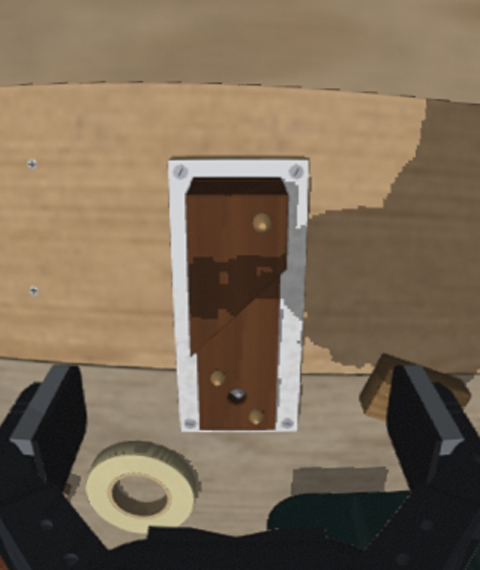

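Call:
step_arm([
  [[0, -0.01, 0.08], 0.1],
  [[0, -0.03, 0.18], 0.2],
  [[0, -0.06, 0.28], 0.3],
  [[0, -0.08, 0.38], 0.42],
  [[0, -0.11, 0.48], 0.42],
  [[0, -0.14, 0.58], 0.42],
  [[0, -0.158, 0.68], 0.42],
  [[0, -0.158, 0.715], 0.42],
  [[0, -0.158, 0.715], 0.42],
  [[0, -0.158, 0.715], 0.42],
])

```text
time: 17.7
tcp_pos: [0.4915, 0.1804, 0.1993]
eef_rot: [[-0.008, -0.986, 0.168], [-0.001, 0.168, 0.986], [-1.0, 0.008, -0.002]]
contact_force: [-0.1, -0.5, -0.4]
opening: 1.002
```

```bash
python3 - <<'E'
from h import *
import pickle
s=state();go([.493,.18,.2],np.pi-.17,s)
pickle.dump(s,open('s_w15.pkl','wb'))
im=snapshot('wrist');save(im,'w15.png',(160,60,560,360),2)
E
```

```text
cmd [-0.0019 -0.0039 -0.0003] turn 0.002 | cur [0.4915 0.1804 0.1993] yang 2.9727 q [ 0.3508  0.2608 -0.1022  1.2155  0.0016  0.5198] t 17.7 F [-0.0573 -0.5112 -0.4069]
```

View pics/w15.png

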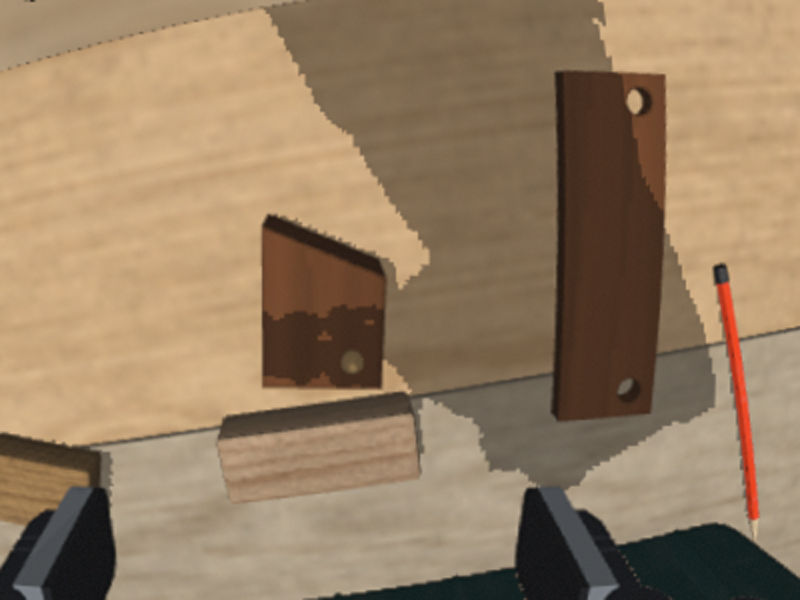

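```bash
python3 - <<'E'
from heldfit import *
import pickle
s=pickle.load(open('s_w15.pkl','rb'))
W=lambda U:[((a+.5)/2-.5+160,(b+.5)/2-.5+60) for a,b in U]
P=A([(-34,-25,40),(-14,25,40),(34,-25,40),(34,25,40)])
U=W([(263,229),(385,276),(263,387),(382,388)])
x,r=fit([('wrist',P,U,s)],[.49,.18,-.17]);print(x,r)
g=pose(x[:2],x[2],[(.005,0,0)]);print(g)
go([g[0,0],g[0,1],.027],np.pi+x[2])
P=A([(-82,25,12),(82,25,12),(82,-25,12),(-82,-25,12),(-69,12,12),(69,12,12)])
U=W([(665,76),(651,412),(560,415),(563,73),(639,101),(629,388)])
x,r=fit([('wrist',P,U,s)],[.49,.31,-.1]);print('plain',x,r)
E
```

```text
[ 0.489   0.1836 -0.1766] [[-1.2282 -1.6175]
 [ 0.7882  0.1781]
 [-0.09    0.4807]
 [ 0.269   0.402 ]]
[[0.4939 0.1827 0.    ]]
cmd [ 0.4317 -0.0074  0.0098] turn 0.013 | cur [0.4916 0.1795 0.1997] yang 2.9713 q [ 0.3493  0.2599 -0.1023  1.2158  0.0016  0.5196] t 17.75 F [ 0.3244 -0.2787 -0.42  ]
plain [ 0.491   0.3188 -0.1046] [[-0.1085 -1.4235]
 [ 0.2154  0.5135]
 [-0.7109  3.1817]
 [-0.2613 -1.6441]
 [ 0.5337 -0.1808]
 [ 0.7006  1.3801]]
```

Call:
step_arm([
  [[0.05, -0.007, 0.01], 0.013],
  [[0.14, -0.007, 0.01], 0.013],
  [[0.23, -0.007, 0.01], 0.013],
  [[0.31, -0.007, 0.01], 0.013],
  [[0.36, -0.007, 0.01], 0.013],
  [[0.4, -0.007, 0.01], 0.013],
  [[0.428, -0.007, 0.01], 0.013],
  [[0.428, -0.007, 0.01], 0.013],
  [[0.428, -0.007, 0.01], 0.013],
])

```text
time: 18.5
tcp_pos: [0.4932, 0.1813, 0.0281]
eef_rot: [[-0.009, -0.984, 0.178], [-0.002, 0.178, 0.984], [-1.0, 0.009, -0.003]]
contact_force: [0.7, 0.9, 0.4]
opening: 1.0
```

```bash
python3 - <<'E'
from h import *
go([.4939,.1825,.027],np.pi-.1766)
im=snapshot('wrist');save(im,'w16.png')
E
```

```text
cmd [ 0.0026 -0.0013  0.0033] turn -0.004 | cur [0.4932 0.1813 0.0281] yang 2.963 q [ 0.3514  0.4121 -0.3648  0.803   0.0014  0.5301] t 18.5 F [0.68   0.9353 0.3723]
```

View pics/w16.png

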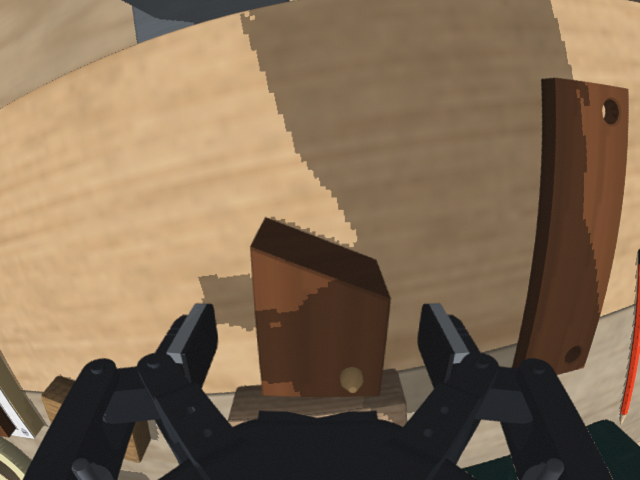

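Call:
step_arm([
  [[0, -0.001, 0.003], 0],
  [[0, -0.001, 0.003], 0],
  [[0, -0.001, 0.003], 0],
  [[0, -0.001, 0.003], 0],
  [[0, -0.001, 0.003], 0],
  [[0, -0.001, 0.003], 0],
  [[0, -0.001, 0.003], 0],
  [[0, -0.001, 0.003], 0],
], fingers=1)

```text
time: 19.22
tcp_pos: [0.4951, 0.183, 0.0297]
eef_rot: [[-0.006, -0.984, 0.177], [-0.001, 0.177, 0.984], [-1.0, 0.005, -0.002]]
contact_force: [-1.1, -1.3, 4.6]
opening: 0.579
```

Call:
step_arm([
  [[-0.03, 0, 0], 0],
  [[-0.1, 0, 0], 0],
  [[-0.19, 0, 0], 0],
  [[-0.19, 0, 0], 0],
  [[-0.19, 0, 0], 0],
  [[-0.19, 0, 0], 0],
])

```text
time: 19.72
tcp_pos: [0.4954, 0.1831, 0.1058]
eef_rot: [[-0.005, -0.984, 0.177], [-0.001, 0.177, 0.984], [-1.0, 0.005, -0.002]]
contact_force: [-0.1, -0.0, -1.4]
opening: 0.579
```

```bash
python3 - <<'E'
from h import *
import pickle
s=state();go([.47,.0387,.2],np.pi-.18,s)
pickle.dump(s,open('s_w17.pkl','wb'))
im=snapshot('wrist');save(im,'w17.png',(180,160,460,430),2)
E
```

```text
cmd [-0.2349 -0.0003 -0.3669] turn 0.004 | cur [0.4954 0.1831 0.1058] yang 2.9634 q [ 0.3534  0.3324 -0.2551  0.9885  0.0011  0.5315] t 19.72 F [-0.1363 -0.0499 -1.4007]
```

View pics/w17.png

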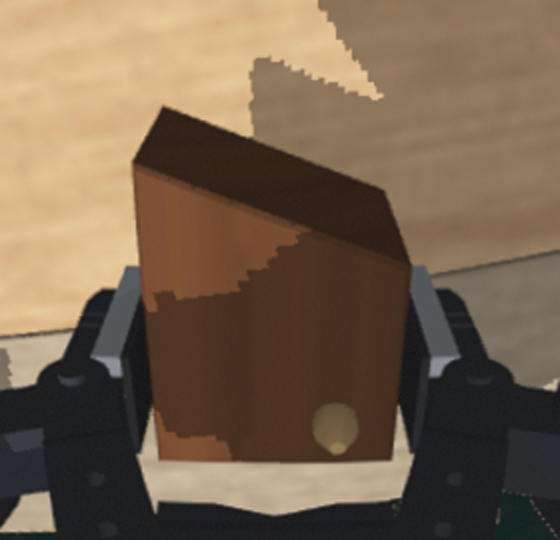

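```bash
cat >> heldfit.py <<'E'
def tgt(cheek,off,x):
    th=cheek[2]; o=pose(cheek[:2],th,[(off[0],off[1],0)])[0,:2]
    ty=th-x[2]; d=pose((0,0),ty,[(x[0],x[1],0)])[0,:2]
    return o-d, ty
E
python3 - <<'E'
from heldfit import *
import pickle
s=pickle.load(open('s_w17.pkl','rb'))
W=lambda U:[((a+.5)/2-.5+180,(b+.5)/2-.5+160) for a,b in U]
P=A([(-34,-25,40),(-14,25,40),(34,-25,40),(34,25,40),(-34,-25,0),(-14,25,0),(21,12,49)])
U=W([(133,162),(411,266),(160,460),(391,460),(163,107),(385,191),(337,449)])
x,e=held(P,U,s,(-.005,0,0,.03));print(x,e,held(P,U,s,(-.005,0,0,.03),.0295))
t,ty=tgt((.4948,-.1059,.040),(.048,0),x);print(t,ty)
go([t[0],t[1],.1],np.pi+ty)
E
```

```text
[-0.0049  0.0001 -0.0029  0.0313] [0.9881 1.6732] (array([-0.0059,  0.0001, -0.0055,  0.03  ]), array([1.3333, 2.5493]))
[ 0.5476 -0.1039] 0.04287342098385577
cmd [ 0.0128 -0.2568 -0.6823] turn -0.442 | cur [0.4949 0.1829 0.1051] yang 2.9634 q [ 0.3534  0.3332 -0.2558  0.9884  0.0011  0.5315] t 19.77 F [-0.5546 -0.3246 -0.8067]
```

Call:
step_arm([
  [[-0.04, -0.02, -0.05], -0.05],
  [[-0.04, -0.06, -0.12], -0.1],
  [[-0.04, -0.11, -0.2], -0.2],
  [[-0.04, -0.17, -0.29], -0.3],
  [[-0.04, -0.22, -0.38], -0.44],
  [[-0.04, -0.257, -0.47], -0.44],
  [[-0.04, -0.257, -0.56], -0.44],
  [[-0.04, -0.257, -0.64], -0.44],
  [[-0.04, -0.257, -0.682], -0.44],
  [[-0.04, -0.257, -0.682], -0.44],
])

```text
time: 20.6
tcp_pos: [0.5463, -0.1069, 0.1196]
eef_rot: [[-0.009, -0.999, -0.038], [-0.002, -0.038, 0.999], [-1.0, 0.01, -0.001]]
contact_force: [0.1, 0.0, -0.5]
opening: 0.582
```

Call:
step_arm([
  [[0, 0, 0], 0],
  [[0, 0, 0], 0],
  [[0, 0, 0], 0],
])

```text
time: 20.85
tcp_pos: [0.5461, -0.106, 0.1189]
eef_rot: [[-0.011, -0.999, -0.039], [-0.001, -0.039, 0.999], [-1.0, 0.011, -0.001]]
contact_force: [0.4, 0.3, -0.6]
opening: 0.577
```

```bash
python3 - <<'E'
from h import *
import pickle
s=state();go([.5478,-.1039,.08],np.pi+.0429,s)
pickle.dump(s,open('s_w18.pkl','wb'))
im=snapshot('wrist');save(im,'w18.png',(140,80,500,430),1.7)
im=snapshot('scene');save(im,'sc18.png',(330,150,480,270),5)
E
```

```text
cmd [ 0.0973 -0.0055  0.0053] turn -0.008 | cur [ 0.5461 -0.106   0.1189] yang -3.1027 q [-0.1901  0.3685 -0.1611  1.0514 -0.0031 -0.229 ] t 20.85 F [ 0.3664  0.2504 -0.5887]
```

View pics/w18.png

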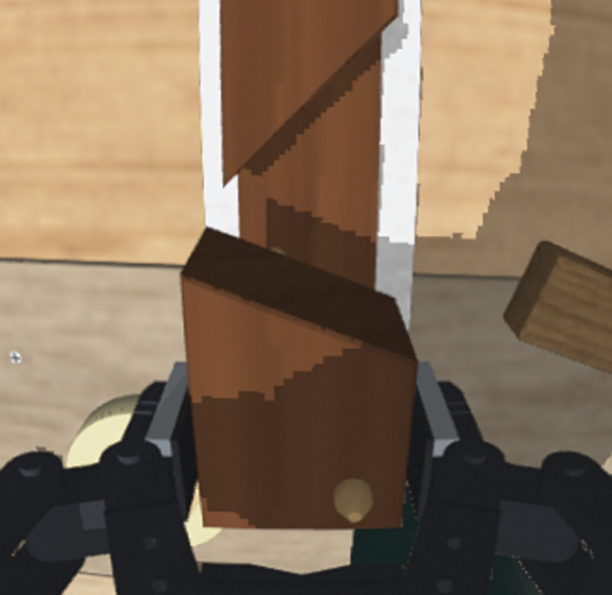

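View pics/sc18.png

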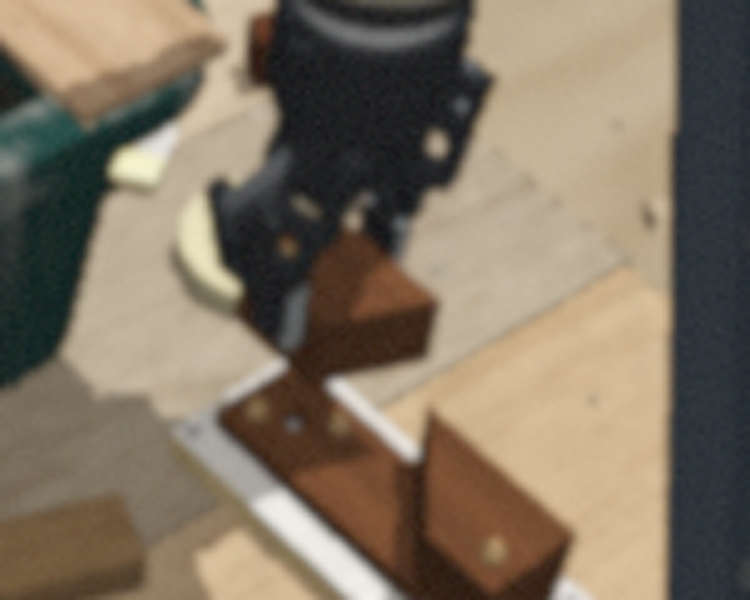

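Call:
step_arm([
  [[0.03, -0.0055, 0.0055], -0.008],
  [[0.06, -0.0055, 0.0055], -0.008],
  [[0.085, -0.0055, 0.0055], -0.008],
  [[0.085, -0.0055, 0.0055], -0.008],
  [[0.085, -0.0055, 0.0055], -0.008],
])

```text
time: 21.37
tcp_pos: [0.5478, -0.1031, 0.0849]
eef_rot: [[-0.011, -0.999, -0.044], [-0.001, -0.044, 0.999], [-1.0, 0.011, -0.001]]
contact_force: [-0.4, -0.2, -0.4]
opening: 0.575
```

```bash
python3 - <<'E'
from heldfit import *
import pickle
s=state();go([.5478,-.1039,.0605],np.pi+.0429,s)
pickle.dump(s,open('s_w19.pkl','wb'))
im=snapshot('wrist');save(im,'w19.png',(140,80,500,430),1.7)
print((proj('wrist',pose((.4948,-.1059),.04,A([(40,-12,39),(-56,0,0)])),s)-[140,80])*1.7)
E
```

```text
cmd [ 0.061  -0.0005 -0.0019] turn 0.003 | cur [ 0.5478 -0.1031  0.0849] yang -3.0974 q [-0.1844  0.3996 -0.2088  0.9732 -0.0032 -0.2286] t 21.37 F [-0.4253 -0.1529 -0.3774]
[[259.4523 296.3453]
 [300.9299 -18.7785]]
```

View pics/w19.png

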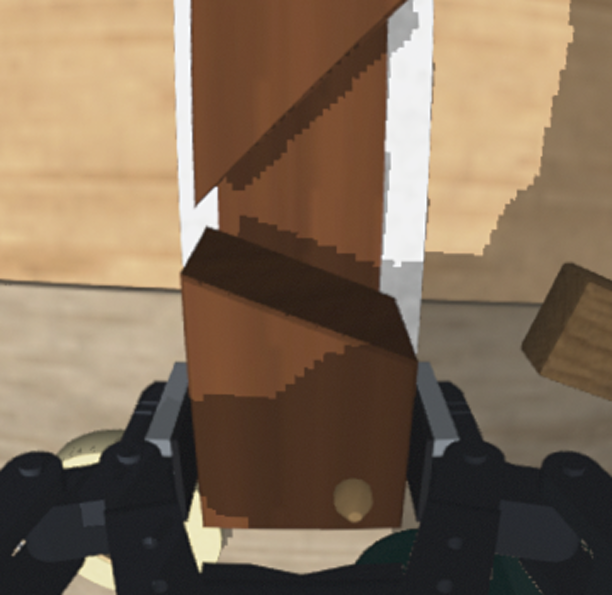

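```bash
python3 - <<'E'
from heldfit import *
import pickle
s=pickle.load(open('s_w19.pkl','rb'))
print((proj('wrist',pose((.4948,-.1059),.04,A([(10,25,30),(30,25,30),(6,-25,70),(0,40,18),(20,40,18),(24,-25,30)])),s)-[140,80])*1.7)
W=lambda U:[((a+.5)/1.7-.5+140,(b+.5)/1.7-.5+80) for a,b in U]
P=A([(-34,-25,40),(-14,25,40),(34,-25,40),(34,25,40),(-34,-25,0),(-14,25,0),(21,12,49)])
U=W([(181,273),(415,360),(204,527),(402,528),(207,228),(393,297),(353,519)])
x,e=held(P,U,s,(-.005,0,0,.03),.0305);print(x,e)
print(tgt((.4948,-.1059,.040),(.048,0),x))
E
```

```text
[[383.5317 192.0666]
 [381.0658 255.7696]
 [194.0035 209.1527]
 [426.5122 154.3557]
 [423.5526 215.4358]
 [218.0431 236.4708]]
[-0.0053  0.     -0.0016  0.03  ] [1.8027 2.4016]
(array([ 0.5481, -0.1038]), np.float64(0.04159949717912758))
```

Call:
step_arm([
  [[0.01, -0.001, -0.002], 0.003],
  [[0.02, -0.001, -0.002], 0.003],
  [[0.03, -0.001, -0.002], 0.003],
  [[0.038, -0.001, -0.002], 0.003],
  [[0.046, -0.001, -0.002], 0.003],
  [[0.052, -0.001, -0.002], 0.003],
  [[0.058, -0.001, -0.002], 0.003],
  [[0.061, -0.001, -0.002], 0.003],
  [[0.061, -0.001, -0.002], 0.003],
])

```text
time: 22.17
tcp_pos: [0.5483, -0.1041, 0.0608]
eef_rot: [[-0.01, -0.999, -0.042], [-0.001, -0.042, 0.999], [-1.0, 0.011, -0.001]]
contact_force: [0.3, -0.8, -0.3]
opening: 0.58
```

```bash
python3 - <<'E'
from h import *
s=state();go([.5478,-.1039,.06],np.pi+.0429,s)
im=snapshot('wrist');save(im,'w20.png',(140,80,500,430),1.7)
im=snapshot('scene');save(im,'sc20.png',(330,150,480,270),5)
E
```

```text
cmd [0.0019 0.0012 0.0007] turn -0.001 | cur [ 0.5483 -0.1041  0.0608] yang -3.0991 q [-0.186   0.4233 -0.2412  0.9164 -0.0032 -0.2285] t 22.17 F [ 0.3444 -0.802  -0.3205]
```

View pics/w20.png

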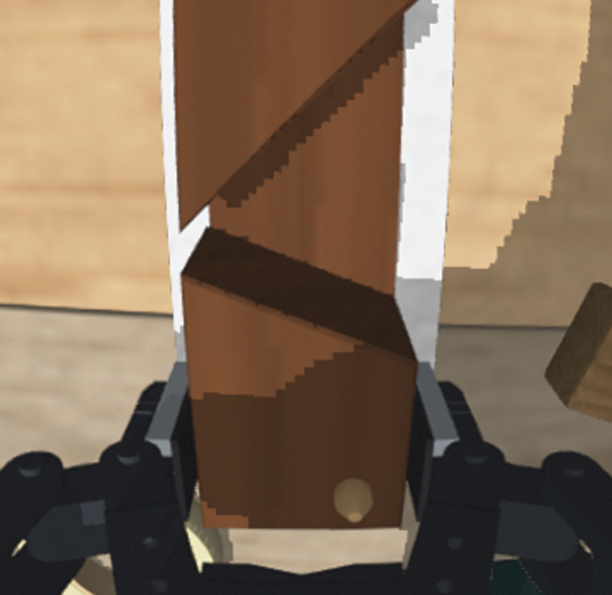

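View pics/sc20.png

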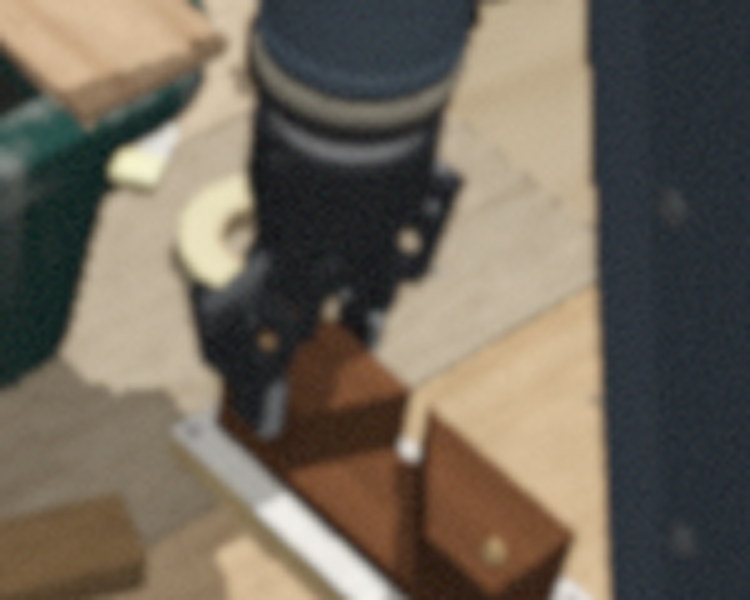

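Call:
step_arm([
  [[0.003, 0, 0], 0],
  [[0.006, 0, 0], 0],
  [[0.007, 0, 0], 0],
  [[0.007, 0, 0], 0],
])

```text
time: 22.6
tcp_pos: [0.5487, -0.1042, 0.0597]
eef_rot: [[-0.009, -0.999, -0.043], [-0.002, -0.042, 0.999], [-1.0, 0.009, -0.001]]
contact_force: [-5.4, 1.0, 13.8]
opening: 0.578
```

```bash
python3 - <<'E'
from h import *
s=state();go([.5478,-.1039,.06],np.pi+.0429,s)
E
```

```text
cmd [-0.0007  0.0021  0.0009] turn -0.001 | cur [ 0.5487 -0.1042  0.0597] yang -3.0991 q [-0.186   0.4237 -0.2436  0.9117 -0.0032 -0.2285] t 22.6 F [-5.379   0.9802 13.7953]
```

Call:
step_arm([
  [[0, 0, 0], 0],
  [[0, 0, 0], 0],
  [[0, 0, 0], 0],
  [[0, 0, 0], 0],
  [[0, 0, 0], 0],
  [[0, 0, 0], 0],
  [[0, 0, 0], 0],
], fingers=-1)

```text
time: 23.18
tcp_pos: [0.5486, -0.1042, 0.0596]
eef_rot: [[-0.009, -0.999, -0.042], [-0.002, -0.042, 0.999], [-1.0, 0.009, -0.001]]
contact_force: [-0.8, -0.0, -0.3]
opening: 0.999
```

Call:
step_arm([
  [[-0.05, 0, 0], 0],
  [[-0.13, 0, 0], 0],
  [[-0.23, 0, 0], 0],
  [[-0.33, 0, 0], 0],
  [[-0.36, 0.1, 0], 0],
  [[-0.4, 0.14, 0], 0],
  [[-0.4, 0.14, 0], 0],
  [[-0.4, 0.14, 0], 0],
])

```text
time: 23.85
tcp_pos: [0.4941, -0.1065, 0.2212]
eef_rot: [[-0.006, -0.999, -0.042], [-0.002, -0.042, 0.999], [-1.0, 0.006, -0.002]]
contact_force: [0.9, -0.0, -0.3]
opening: 0.997
```

```bash
python3 - <<'E'
from h import *
import pickle
s=state();go([.491,.31,.2],np.pi-.104,s)
pickle.dump(s,open('s_w21.pkl','wb'))
im=snapshot('wrist');save(im,'w21.png',(160,60,480,440),1.5)
E
```

```text
cmd [ 0.051  -0.0364  1.0407] turn 0.292 | cur [ 0.4941 -0.1065  0.2212] yang -3.0995 q [-0.2103  0.2185 -0.102   1.2562 -0.0034 -0.2524] t 23.85 F [ 0.9077 -0.0383 -0.3035]
```

View pics/w21.png

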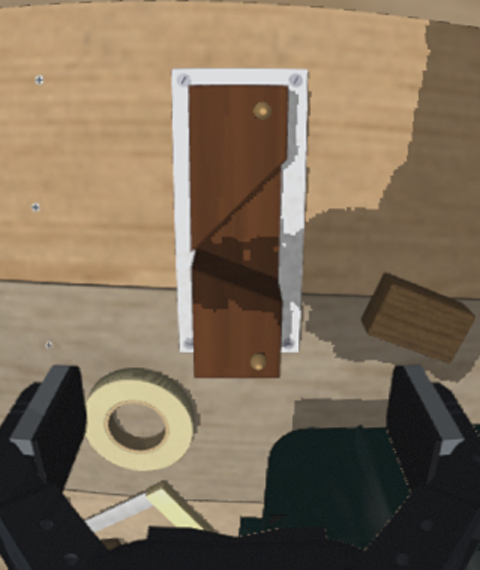

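```bash
python3 - <<'E'
from heldfit import *
import pickle
s=pickle.load(open('s_w21.pkl','rb'))
W=lambda U:[((a+.5)/1.5-.5+160,(b+.5)/1.5-.5+60) for a,b in U]
P=A([(-69,12,75),(69,12,75),(-82,-25,70),(-82,25,70),(82,-25,70),(82,25,70)])
U=W([(261.5,111),(258,362),(188,86),(287,86),(194,378),(280,378)])
x,r=fit([('wrist',P,U,s)],[.494,-.106,.04]);print(x,r)
E
```

```text
[ 0.4949 -0.1065  0.0401] [[ 0.1607 -0.0999]
 [ 0.1918  1.1001]
 [-0.7513 -0.768 ]
 [ 0.424  -0.6934]
 [-0.1253  0.494 ]
 [-0.0118  0.6077]]
```

Call:
step_arm([
  [[0, 0, 0.08], 0.1],
  [[0, 0, 0.18], 0.2],
  [[0, 0, 0.28], 0.3],
  [[0, 0, 0.38], 0.3],
  [[0, 0, 0.48], 0.3],
  [[0, 0, 0.58], 0.3],
  [[0, 0, 0.68], 0.3],
  [[0, 0, 0.78], 0.3],
  [[0, -0.02, 0.88], 0.3],
  [[0, -0.034, 0.98], 0.3],
])

```text
time: 24.73
tcp_pos: [0.4914, 0.2884, 0.2182]
eef_rot: [[-0.009, -0.994, 0.107], [-0.003, 0.107, 0.994], [-1.0, 0.008, -0.003]]
contact_force: [1.1, 0.5, 0.4]
opening: 0.999
```

```bash
python3 - <<'E'
from h import *
go([.490,.31,.2],np.pi-.104)
E
```

```text
cmd [0.0453 0.0088 0.0535] turn -0.006 | cur [0.4914 0.2884 0.2182] yang 3.0344 q [0.5295 0.3312 0.0482 1.2966 0.0022 0.6367] t 24.73 F [1.1242 0.4928 0.4045]
```

Call:
step_arm([
  [[0.08, 0, 0.07], 0],
  [[0.16, 0, 0.07], 0],
  [[0.22, 0, 0.07], 0],
  [[0.25, 0, 0.07], 0],
  [[0.25, 0, 0.07], 0],
])

```text
time: 25.15
tcp_pos: [0.4916, 0.3155, 0.1132]
eef_rot: [[-0.015, -0.994, 0.106], [-0.007, 0.106, 0.994], [-1.0, 0.014, -0.008]]
contact_force: [-0.9, -0.6, -0.8]
opening: 0.997
```

```bash
python3 - <<'E'
from h import *
import pickle
s=state();go([.491,.3175,.02],np.pi-.104,s)
pickle.dump(s,open('s_w22.pkl','wb'))
im=snapshot('wrist');save(im,'w22.png',(160,60,480,440),1.5)
E
```

```text
cmd [ 0.2329 -0.0013  0.0067] turn -0.005 | cur [0.4916 0.3155 0.1132] yang 3.0353 q [ 0.5692  0.4207 -0.0928  1.0735  0.0027  0.6755] t 25.15 F [-0.8592 -0.5821 -0.7783]
```

View pics/w22.png

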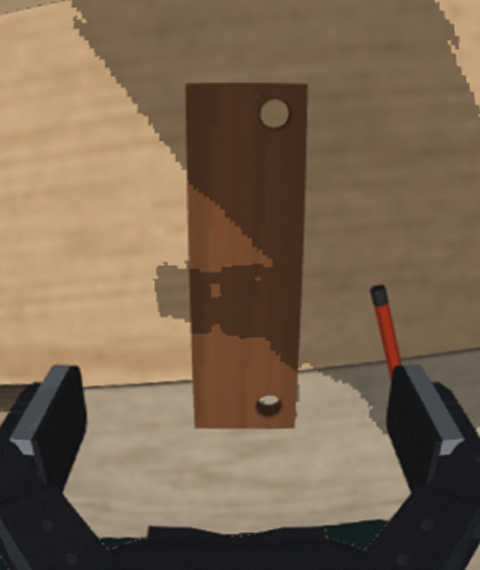

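```bash
python3 - <<'E'
from heldfit import *
import pickle
s=pickle.load(open('s_w22.pkl','rb'))
W=lambda U:[((a+.5)/1.5-.5+160,(b+.5)/1.5-.5+60) for a,b in U]
for u in W([(378,287),(371,292),(391,370)]): print(hit('wrist',u,.004,s))
P=A([(-69,12,12),(69,12,12),(-82,-25,12),(-82,25,12),(82,-25,12),(82,25,12)])
U=W([(274,113.5),(269,403),(186,84),(308,84),(195,429),(296,429)])
x,r=fit([('wrist',P,U,s)],[.49,.318,-.1]);print(x,r)
R=s['eef_rot'];print([s['tcp_pos']+R@[0.0,0,z]for z in(.0425,.057)])
go([x[0],x[1],.021],np.pi+x[2])
go([x[0]-.012,x[1]+.0012,.021],np.pi+x[2])
E
```

```text
[0.5072 0.3794 0.004 ]
[0.5094 0.3759 0.004 ]
[0.5526 0.3857 0.004 ]
[ 0.4913  0.3189 -0.1055] [[ 1.0505  0.6224]
 [ 0.5927  2.5642]
 [-0.5081 -0.3259]
 [-0.3956 -0.1789]
 [ 0.0979 -0.6427]
 [-0.5894 -0.5996]]
[array([0.4961, 0.3578, 0.1128]), array([0.4977, 0.3722, 0.1127])]
cmd [0.2359 0.0011 0.0088] turn -0.002 | cur [0.4926 0.3158 0.1154] yang 3.0349 q [ 0.5688  0.4187 -0.09    1.0756  0.0026  0.6755] t 25.2 F [0.1272 0.4279 0.1475]
cmd [0.2363 0.0313 0.0086] turn -0.002 | cur [0.4926 0.3158 0.1154] yang 3.0349 q [ 0.5688  0.4187 -0.09    1.0756  0.0026  0.6755] t 25.2 F [0.1272 0.4279 0.1475]
```

Call:
step_arm([
  [[0.06, 0.021, 0.0087], -0.002],
  [[0.12, 0.021, 0.0087], -0.002],
  [[0.17, 0.021, 0.0087], -0.002],
  [[0.2, 0.021, 0.0087], -0.002],
  [[0.225, 0.021, 0.0087], -0.002],
  [[0.24, 0.021, 0.0087], -0.002],
  [[0.24, 0.021, 0.0087], -0.002],
  [[0.24, 0.021, 0.0087], -0.002],
], fingers=-0.65)

```text
time: 25.87
tcp_pos: [0.4839, 0.3199, 0.0201]
eef_rot: [[-0.012, -0.994, 0.106], [-0.005, 0.106, 0.994], [-1.0, 0.012, -0.006]]
contact_force: [0.4, 0.4, 0.8]
opening: 0.822
```

```bash
python3 - <<'E'
from h import *
s=state();go([.4833,.3197,.0195],np.pi-.1055,s);print(s['opening'])
im=snapshot('wrist');save(im,'w23.png')
E
```

```text
cmd [ 0.0015  0.0014 -0.0007] turn -0.001 | cur [0.4839 0.3199 0.0201] yang 3.0357 q [ 0.5828  0.4991 -0.2323  0.852   0.0028  0.6885] t 25.87 F [0.3741 0.431  0.8077]
0.8218248432584051
```

View pics/w23.png

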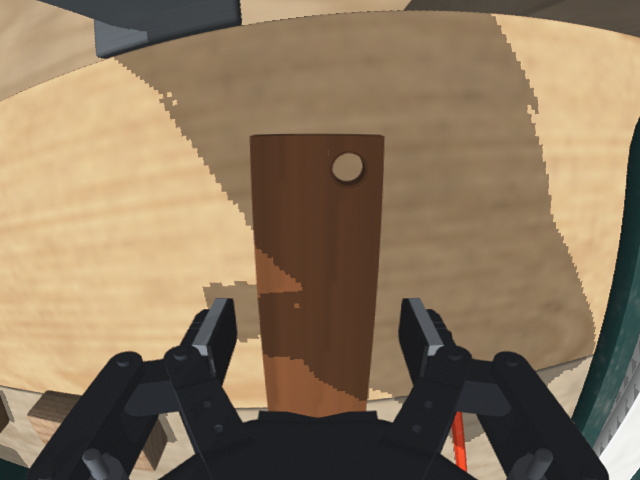

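Call:
step_arm([
  [[0.001, 0.001, 0], 0],
  [[0.001, 0.001, 0], 0],
  [[0.001, 0.001, 0], 0],
  [[0.001, 0.001, 0], 0],
  [[0.001, 0.001, 0], 0],
  [[0.001, 0.001, 0], 0],
], fingers=1)

```text
time: 26.42
tcp_pos: [0.4843, 0.3206, 0.0214]
eef_rot: [[-0.01, -0.994, 0.106], [-0.003, 0.106, 0.994], [-1.0, 0.009, -0.004]]
contact_force: [-1.1, -0.8, 7.3]
opening: 0.558
```

Call:
step_arm([
  [[-0.03, 0, 0], 0],
  [[-0.1, 0, 0], 0],
  [[-0.2, 0, 0], 0],
  [[-0.28, 0, 0], 0],
  [[-0.3, 0, 0], 0],
  [[-0.3, 0, 0], 0],
  [[-0.3, 0, 0], 0],
])

```text
time: 27.0
tcp_pos: [0.4855, 0.3209, 0.1414]
eef_rot: [[-0.009, -0.994, 0.106], [-0.003, 0.106, 0.994], [-1.0, 0.009, -0.003]]
contact_force: [-0.3, -0.6, -1.0]
opening: 0.555
```

```bash
python3 - <<'E'
from h import *
import pickle
s=state();go([.49,-.1,.14],np.pi+.04,s);print(s['opening'])
pickle.dump(s,open('s_w24.pkl','wb'))
im=snapshot('wrist');save(im,'w24.png',(180,60,460,440),1.55)
E
```

```text
cmd [ 0.0061 -0.1224 -1.0452] turn -0.292 | cur [0.4855 0.3209 0.1414] yang 3.0358 q [ 0.5827  0.3921 -0.0613  1.1264  0.0029  0.6884] t 27.0 F [-0.3352 -0.5711 -1.0437]
0.5549047641022836
```

View pics/w24.png

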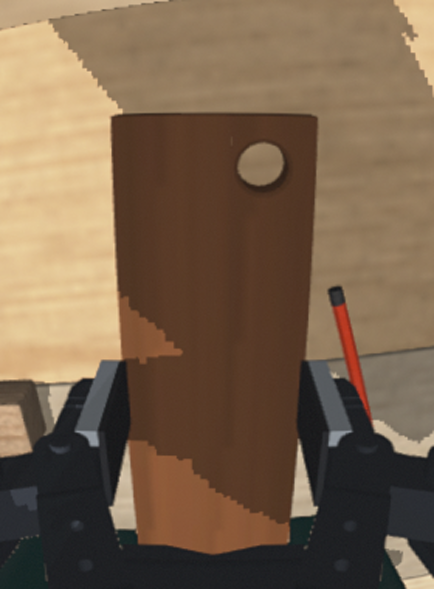

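```bash
python3 - <<'E'
from heldfit import *
import pickle
s=pickle.load(open('s_w24.pkl','rb'))
W=lambda U:[((a+.5)/1.55-.5+180,(b+.5)/1.55-.5+60) for a,b in U]
P=A([(-82,-25,12),(-82,25,12),(-69,12,12)])
U=W([(111,117),(317,117),(261.5,163)])
for h in (.019,.0205,.022):
    x,e=held(P,U,s,(.008,0,0,.02),h);print(x,e)
x,e=held(P,U,s,(.008,0,0,.02),.0205)
# mid-edge check: yaw from far edges
R=s['eef_rot'];B=np.c_[-R[:,1],R[:,2],-R[:,0]]
Q=pose(x[:2],x[2],A([(40,-25,12),(40,25,12),(30,-25,12),(30,25,12)]));Q[:,2]-=.0205
print((proj('wrist',s['tcp_pos']+Q@B.T,s)-[180,60])*1.55)
t,ty=tgt((.4949,-.1064,.040),(0,0),x);print(t,ty)
go([t[0],t[1],.12],np.pi+ty)
E
```

```text
[ 0.007  -0.0002  0.0007  0.02  ] [3.3142 3.9458]
[ 0.0071 -0.      0.0004  0.02  ] [2.0585 3.6107]
[0.0072 0.0002 0.0003 0.02  ] [0.9128 3.265 ]
[[134.9136 516.593 ]
 [291.3094 516.532 ]
 [132.4651 493.6394]
 [293.6699 493.568 ]]
[ 0.4878 -0.1067] 0.039598881584823054
cmd [ 0.0548 -0.1205 -1.061 ] turn -0.291 | cur [0.4849 0.3205 0.1404] yang 3.0358 q [ 0.5826  0.3932 -0.0625  1.1263  0.0029  0.6884] t 27.05 F [ 0.4177  0.1708 -1.718 ]
```

Call:
step_arm([
  [[0, -0.01, -0.08], -0.05],
  [[0, -0.02, -0.17], -0.1],
  [[0, -0.03, -0.26], -0.15],
  [[0, -0.04, -0.35], -0.2],
  [[0, -0.05, -0.44], -0.25],
  [[0, -0.06, -0.53], -0.29],
  [[0, -0.07, -0.62], -0.29],
  [[0, -0.08, -0.71], -0.29],
  [[0, -0.09, -0.8], -0.29],
  [[0, -0.1, -0.88], -0.29],
])

```text
time: 27.88
tcp_pos: [0.4859, -0.0356, 0.1398]
eef_rot: [[-0.014, -0.999, -0.039], [-0.004, -0.039, 0.999], [-1.0, 0.014, -0.003]]
contact_force: [-0.3, 0.2, -1.0]
opening: 0.555
```

```bash
python3 - <<'E'
from h import *
go([.4878,-.1067,.125],np.pi+.0396)
E
```

```text
cmd [ 0.0376  0.0017 -0.1776] turn -0.001 | cur [ 0.4859 -0.0356  0.1398] yang -3.1027 q [-0.0704  0.2451 -0.2858  1.0538 -0.0047 -0.1094] t 27.88 F [-0.2524  0.1585 -1.0085]
```

Call:
step_arm([
  [[0, 0.002, -0.08], 0],
  [[0, 0.002, -0.15], 0],
  [[0.01, 0.002, -0.178], 0],
  [[0.03, 0.002, -0.178], 0],
  [[0.04, 0.002, -0.178], 0],
  [[0.04, 0.002, -0.178], 0],
])

```text
time: 28.38
tcp_pos: [0.4863, -0.1057, 0.122]
eef_rot: [[-0.018, -0.999, -0.039], [-0.002, -0.039, 0.999], [-1.0, 0.018, -0.002]]
contact_force: [-0.3, 0.8, -1.1]
opening: 0.559
```

```bash
python3 - <<'E'
from h import *
import pickle
s=state();go([.4878,-.1067,.0915],np.pi+.0396,s);print(s['opening'])
pickle.dump(s,open('s_w25.pkl','wb'))
im=snapshot('wrist');save(im,'w25.png',(180,60,460,440),1.55)
im=snapshot('scene');save(im,'sc25.png',(330,130,510,290),4.4)
im=snapshot('top');save(im,'top25.png',(320,200,450,330),4.5)
E
```

```text
cmd [ 0.0761 -0.005  -0.0024] turn -0.001 | cur [ 0.4863 -0.1057  0.122 ] yang -3.1023 q [-0.2105  0.2787 -0.2889  1.0202 -0.0061 -0.2498] t 28.38 F [-0.2687  0.7783 -1.0503]
0.5588003388879732
```

View pics/w25.png

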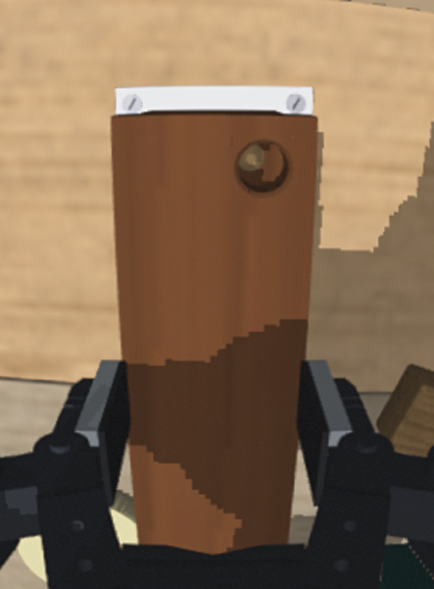

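View pics/sc25.png

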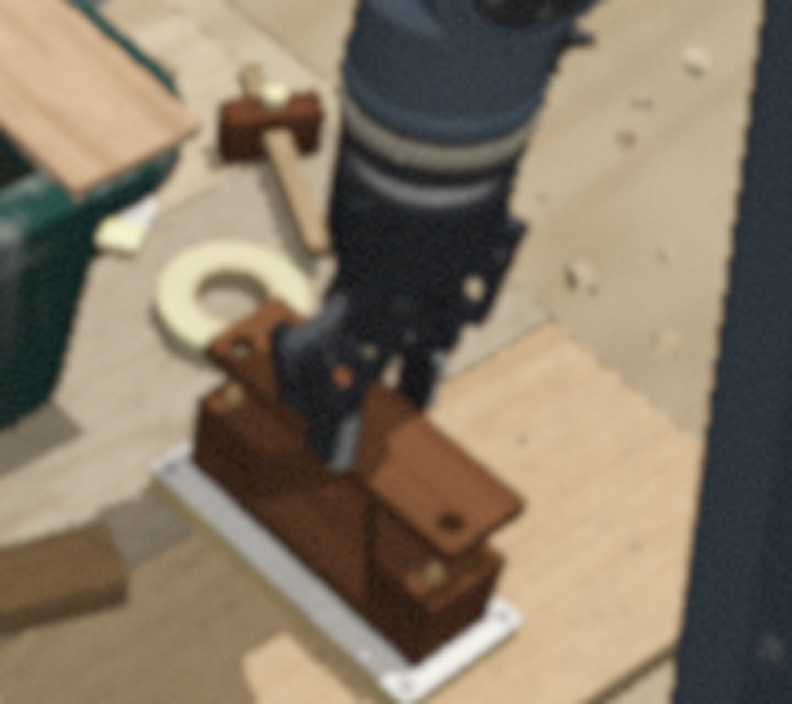

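Call:
step_arm([
  [[0.01, -0.005, -0.0024], 0],
  [[0.02, -0.005, -0.0024], 0],
  [[0.03, -0.005, -0.0024], 0],
  [[0.038, -0.005, -0.0024], 0],
  [[0.038, -0.005, -0.0024], 0],
  [[0.038, -0.005, -0.0024], 0],
])

```text
time: 29.03
tcp_pos: [0.4891, -0.1066, 0.1083]
eef_rot: [[-0.015, -0.999, -0.041], [-0.003, -0.041, 0.999], [-1.0, 0.016, -0.003]]
contact_force: [0.4, -0.4, -1.0]
opening: 0.556
```

```bash
python3 - <<'E'
from heldfit import *
import pickle
s=state();go([.4878,-.1067,.091],np.pi+.0396,s)
pickle.dump(s,open('s_w26.pkl','wb'))
im=snapshot('wrist');save(im,'w26.png',(240,80,400,200),5)
print((proj('wrist',pose((.4949,-.1065),.04,A([(-69,12,79),(-69,12,75),(-69,12,70)])),s)-[240,80])*5)
P=pose((.0072,0),0,A([(-69,12,12),(-69,12,0)]));P[:,2]-=.0209
R=s['eef_rot'];B=np.c_[-R[:,1],R[:,2],-R[:,0]];print((proj('wrist',s['tcp_pos']+P@B.T,s)-[240,80])*5)
E
```

```text
cmd [ 0.0433  0.0027 -0.    ] turn 0.002 | cur [ 0.4891 -0.1066  0.1083] yang -3.101 q [-0.2108  0.2938 -0.3064  0.985  -0.0065 -0.2513] t 29.03 F [ 0.3783 -0.3958 -0.9799]
[[525.6058 395.214 ]
 [522.453  390.3217]
 [518.7171 384.5296]]
[[546.2478 443.2892]
 [534.0404 421.288 ]]
```

View pics/w26.png

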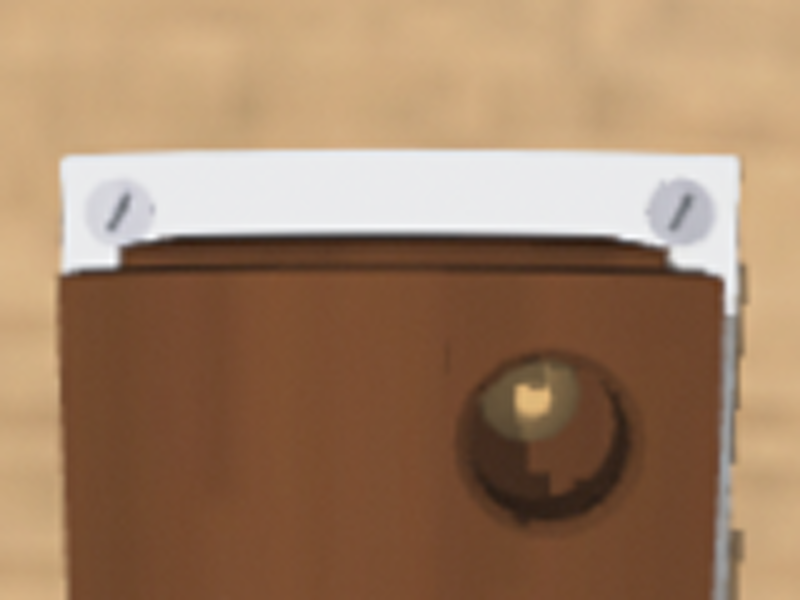

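Call:
step_arm([
  [[0.008, 0.002, -0.001], 0],
  [[0.014, 0.002, -0.001], 0],
  [[0.02, 0.002, -0.001], 0],
  [[0.025, 0.002, -0.001], 0],
  [[0.03, 0.002, -0.001], 0],
  [[0.035, 0.002, -0.001], 0],
  [[0.04, 0.002, -0.001], 0],
  [[0.043, 0.002, -0.001], 0],
  [[0.043, 0.002, -0.001], 0],
])

```text
time: 29.83
tcp_pos: [0.4882, -0.1071, 0.0915]
eef_rot: [[-0.015, -0.999, -0.041], [-0.003, -0.041, 0.999], [-1.0, 0.015, -0.003]]
contact_force: [-2.4, 0.7, 2.1]
opening: 0.556
```

```bash
python3 - <<'E'
from heldfit import *
s=state();go([.4884,-.1067,.091],np.pi+.0396,s)
im=snapshot('wrist');save(im,'w27.png',(180,60,460,440),1.55)
im=snapshot('scene');save(im,'sc27.png',(330,130,510,290),4.4)
E
```

```text
cmd [ 0.0013 -0.0005  0.001 ] turn 0.002 | cur [ 0.4882 -0.1071  0.0915] yang -3.1011 q [-0.2122  0.3083 -0.3344  0.942  -0.0065 -0.2527] t 29.83 F [-2.4293  0.7319  2.0624]
```

View pics/w27.png

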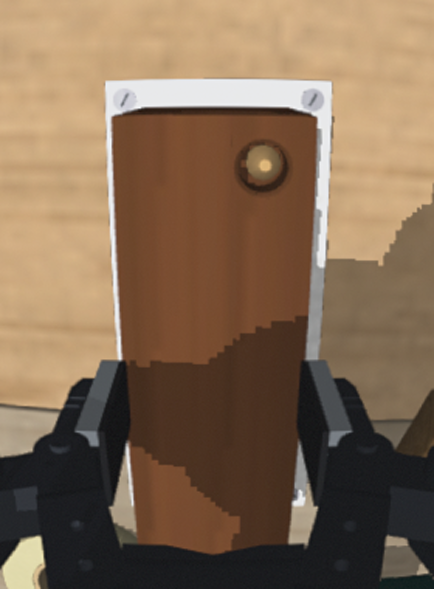

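View pics/sc27.png

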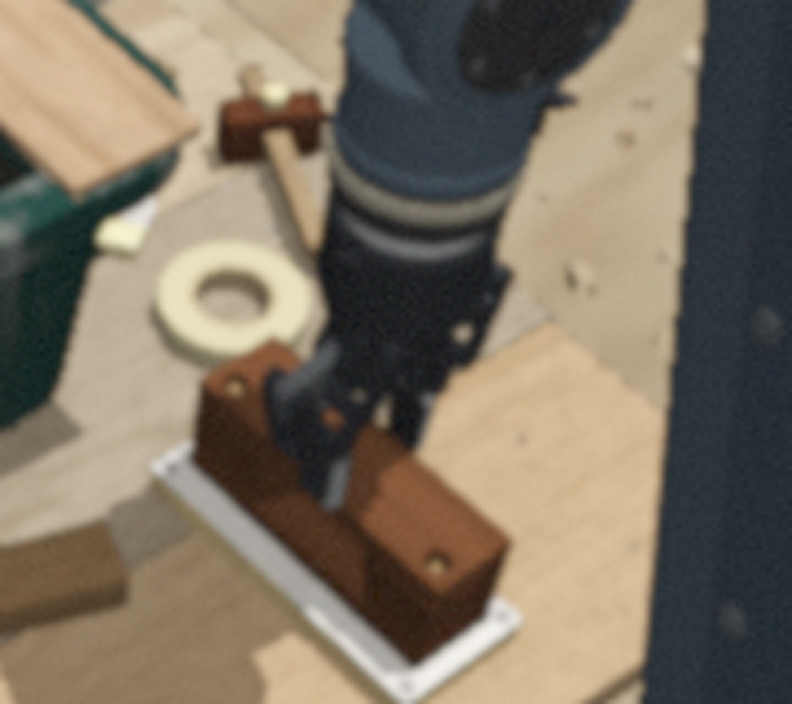

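Dowels show in both holes; a light press, then release and retreat.

Call:
step_arm([
  [[0.003, 0, 0], 0],
  [[0.006, 0, 0], 0],
  [[0.006, 0, 0], 0],
  [[0.006, 0, 0], 0],
])

```text
time: 30.27
tcp_pos: [0.4883, -0.1071, 0.0912]
eef_rot: [[-0.013, -0.999, -0.041], [-0.004, -0.041, 0.999], [-1.0, 0.013, -0.003]]
contact_force: [-7.9, 1.2, 26.1]
opening: 0.555
```

Call:
step_arm([
  [[0, 0, 0], 0],
  [[0, 0, 0], 0],
  [[0, 0, 0], 0],
  [[0, 0, 0], 0],
  [[0, 0, 0], 0],
  [[0, 0, 0], 0],
  [[0, 0, 0], 0],
], fingers=-1)

```text
time: 30.85
tcp_pos: [0.4883, -0.1071, 0.0909]
eef_rot: [[-0.014, -0.999, -0.041], [-0.004, -0.041, 0.999], [-1.0, 0.014, -0.003]]
contact_force: [-0.4, 0.4, -0.2]
opening: 0.999
```

Call:
step_arm([
  [[-0.05, 0, 0], 0],
  [[-0.13, 0, 0], 0],
  [[-0.23, 0, 0], 0],
  [[-0.3, 0, 0], 0],
  [[-0.33, 0, 0], 0],
  [[-0.33, 0, 0], 0],
])

```text
time: 31.35
tcp_pos: [0.4916, -0.107, 0.2261]
eef_rot: [[-0.008, -0.999, -0.041], [-0.005, -0.041, 0.999], [-1.0, 0.009, -0.004]]
contact_force: [1.5, 0.1, 0.2]
opening: 1.003
```

```bash
python3 - <<'E'
from h import *
import pickle
s=state();go([.49,-.1,.2],np.pi,s)
pickle.dump(s,open('s_w28.pkl','wb'))
im=snapshot('wrist');save(im,'w28.png',(160,60,480,440),1.5)
im=snapshot('scene');save(im,'sc28.png',(330,130,510,290),4.4)
E
```

```text
cmd [0.0651 0.0027 0.0179] turn 0.081 | cur [ 0.4916 -0.107   0.2261] yang -3.101 q [-0.2105  0.2133 -0.0962  1.2684 -0.0064 -0.2511] t 31.35 F [1.473  0.0675 0.2464]
```

View pics/w28.png

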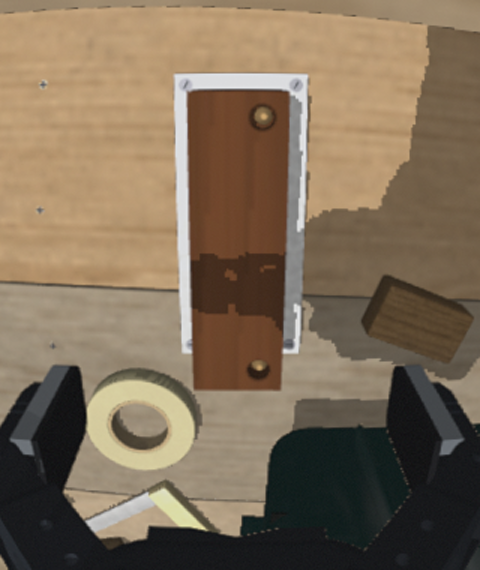

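View pics/sc28.png

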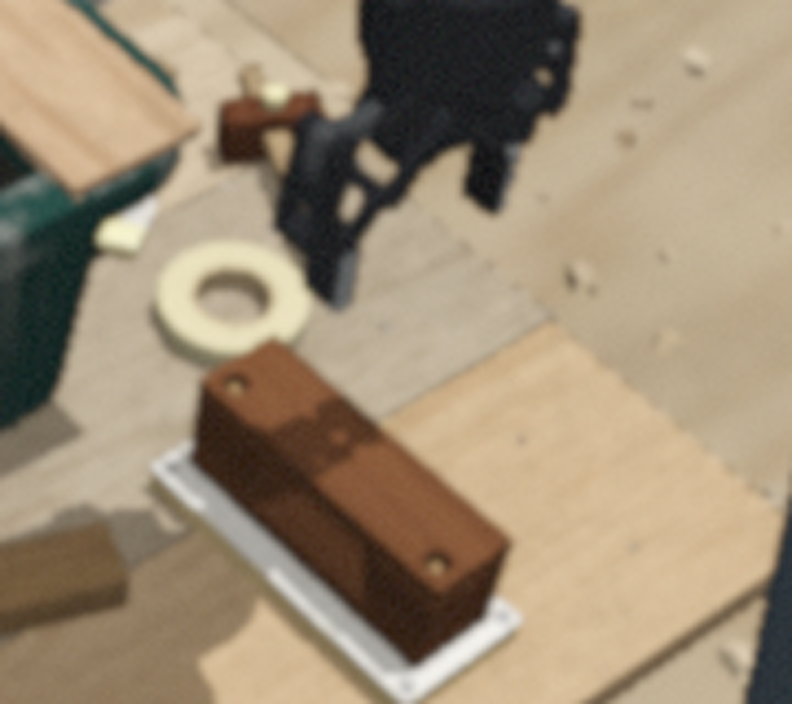

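```bash
python3 - <<'E'
from heldfit import *
import pickle
s=pickle.load(open('s_w28.pkl','rb'))
W=lambda U:[((a+.5)/1.5-.5+160,(b+.5)/1.5-.5+60) for a,b in U]
P=A([(-82,-25,82),(-82,25,82),(82,-25,82),(82,25,82),(-69,12,82),(69,12,82)])
U=W([(187,91),(290,92),(193,390),(281,389),(262,117),(258,370)])
print(fit([('wrist',P,U,s)],[.49,-.1,0]))
def rr(p): 
    Q=P.copy();Q[:,2]+=p[3];return (proj('wrist',pose(p[:2],p[2],Q),s)-np.array(U)).ravel()
print(least_squares(rr,[.494,-.106,.04,0],x_scale=.01).x)
E
```

```text
(array([ 0.4951, -0.107 ,  0.036 ]), array([[-0.3081, -0.0937],
       [-0.1767, -0.4769],
       [ 0.053 , -0.3279],
       [-0.2384,  0.6691],
       [ 0.4637,  0.1623],
       [ 0.2535,  0.2493]]))
[ 0.4953 -0.107   0.036  -0.0006]
```

Top cheek sits at (0.495, -0.107), yaw 0.036, at the seated height, matching the stack (0.4949, -0.1065, 0.040).

```bash
python3 -c "
from bench import *
print(state()['contact_force'],hand_in())"
```

```text
the job is handed in; nothing more can be done
[ 0.23597273  0.08693515 -0.56262273] None
```

I put the plane together in order and handed it in at about 31.5 s of the 125 s allowed: dowelled cheek on the pins, bed block, toe block, then the plain cheek. Each part was pressed lightly down (14–28 N at the wrist) before I released it.

**Last checks, from the wrist camera:**
- **Plain cheek:** measured at (0.495, -0.107) m, yaw 0.036 rad. The stack below measured (0.4949, -0.1065) m, yaw 0.040 rad.
- **Height:** the plain cheek fitted within about 0.6 mm of its seated height, with both block dowels showing in its holes.
- **Robot:** the gripper was open and about 13 cm clear of the stack at hand-in. The residual contact force was under 1 N.
- **Tape and short offcut:** both looked unmoved in the final view.

**Not fully settled:**
- **First grip:** on the lower cheek it was too low and the closing fingers touched the bench with about 7 N, so I regripped about 5 mm higher.
- **Camera disagreement:** the top and wrist cameras disagreed by up to 2.7 mm in x on the board. I relied on the wrist camera.
- **Lower parts:** I judged the seating of the lower cheek and blocks by pictures and press contact. A height fit on the lower cheek alone read about 2 mm low, which I put down to camera error.
- **Long offcut and marking gauge:** I did not re-measure either after the moves. I never picked out the marking gauge's position in the pictures.

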